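# Drive a swollen cell out of a battery lamp with a wooden stick

## Task

The old cell has swollen and jammed in the white lamp's battery barrel. With the wooden stick, feel for the push-out hole in the lamp's back cap and push the cell steadily, never harder than about 25 newtons on cell or lamp, until it stands well out of the front mouth; lay the stick down flat on the ledge, clear of the lamp, then draw the cell out by hand and lay it inside the bottom half of the blue soap case. Do not drop the cell or put it down anywhere else, and leave the other things where they stand.

Things in the scene. Friction and masses are not known exactly. Their poses are not given: they have to be found in the camera images.
- lamp: Low white battery lamp screwed to the ledge, immovable: 70 mm long (x), 92 wide (y; 122 over its 4 mm high feet), 66 high; lens on its -y side; toggle switch on top at x -16 to -20, y +18, 83 mm high. Origin under its middle on the ledge, z up. The battery barrel runs along x, axis 36 mm above the ledge, from x = -39 mm (back) to +39 mm (open mouth in a collar 47 mm across)
- barrel_back (a point): On the barrel's axis at the outer face of the lamp's back screw cap (58 mm across, 3 mm thick, rigid, outer face at lamp x = -42 mm), 36 mm high, axes as the lamp's. NOT the hole: the cap's one push-out hole, 16 mm wide, has its centre 7 mm off this axis; the cap may have stopped with it above, left or right (up to 100 degrees either way from straight up), unmeasured: find it by feel or eye
- barrel_mouth (a point): Centre of the barrel's open mouth (lamp x = +39 mm, 36 mm high), axes as the lamp's, x out of the mouth. A springy leaf in the barrel presses on the cell: a steady push of about 8 to 15 N is needed to slide it. The leaf lets go and the push drops to about 1 N when the cell's front face stands 26 to 30 mm out of the mouth; then it is loose, droops slightly, and beyond about 45 mm it tips out and falls
- cell: The jammed cell, size D: steel cylinder 33 mm in diameter, 59.5 mm long, about 140 g, about 1.5 mm play in the barrel. Origin at its middle, x along its axis, at the start pointing out of the mouth. At the start it is wholly inside: rear face 10 to 16 mm from the plate's inner face (lamp x = -39 mm), front face 2.5 to 8.5 mm inside the mouth
- drift: Wooden pusher stick, about 50 g, lying on the ledge: square grip 24 x 24 mm, 90 mm long, then a round shank 12 mm in diameter, 110 mm long, with a blunt nose. Origin on its axis at the middle of the grip (12 mm above the ledge as it lies), x along its axis to the nose. Grip's front end at x = +45 mm, nose at +155 mm, balance point about +19 mm
- drift_nose (a point): Centre of the stick's blunt nose (x = +155 mm of the stick)
- case: Bottom half of the blue soap case, open on top, loose, 90 g: 85 mm (x) by 120 mm (y), 24 high, walls and floor 3 mm. Origin under its middle on the ledge, z up. Four floor ribs run along x, 3 mm wide and high, at y = -30, -10, 10, 30 mm; the cell laid along x over y = 0 rests between the middle ribs, its axis 20 mm above the ledge, and does not roll
- fresh_cell: Bystander: a new cell of the same size (33 x 59.5 mm) standing upright on the ledge; leave it
- spray_can: Bystander: green spray can, 53 mm in diameter, 184 mm high, standing
- mug: Bystander: white ceramic mug with three pens, 80 mm in diameter, 150 mm high with the pens
- mirror: Bystander: round steel mirror 116 mm across, hinged on a wire stand 140 mm wide, about 145 mm high
- screw_cap: Bystander: the lamp's white screw cap, 51 mm across, 16 mm high, lying on the ledge
- case_lid: Bystander: lid of the soap case, 88 x 123 x 18 mm, lying open side down; it is closed on top, not the place for the cell
- comb: Bystander: black comb, 150 x 30 mm, 5 mm high, lying on the ledge
There are look-alikes about, which are no part of the job. Of the things like the drift, leave any that is pink; of the rest the smaller one is meant.

How it is judged:
By the outcome, as a careful person would: the job done as asked, in the order asked, and still so for the second after the job is handed in, with the robot touching nothing.
It also fails if it takes over 72 s, if anything falls off the work surface, if the arm or the gripper's body presses on something with over 40 N, if the wrist force passes 120 N, or if a joint passes its speed limit or range.

## Robot

A 6-joint arm with a two-finger parallel gripper is mounted at the origin on the work surface. World frame = base frame: x ahead of the robot, y to its left, z up, the work surface at z = 0. Lengths are in m, angles in rad, forces in N, time in s.
With the tool pointing down it reaches from about 0.275 to 0.775 m from the base axis. Payload 14.6 kg.
Tool frame: the origin (TCP) lies midway between the tips of the shut fingers; the grasp point (between the pads) lies 19 mm behind it; x points along the fingers, y is the direction in which the jaws open and shut, and the axes are right-handed (so a half turn about x gives the same grasp; the last joint's range is limited). The gripper opens to 85 mm and grips with 20 to 120 N. Pads are 22 mm wide; open, the fingers measure 114 mm over their backs; the gripper's body (76 mm by 85 mm) begins 54 mm behind the grasp point. The pads swing forward as they close: fully open they stand 13 mm farther back than shut.
Start: joints at [-1.271, 0.263, -0.048, 1.259, 0, 1.415], TCP at [0.231, -0.472, 0.231] pointing down, gripper open.
Joint ranges: [-2.65, 2.65], [-0.89, 1.7], [-1.18, 1.37], [-2.13, 2.11], [-1.35, 1.29], [-3.14, 3.14]. Speed limits (rad/s): [1.89, 1.89, 2.57, 2.79, 3.14, 3.14].

## Interface

Orientations are given as a unit quaternion [x, y, z, w].
In Python, from workcell import ctrl gives the robot as it stands. The module is installed in compiled form; this text tells all that it offers.
- The arm moves only by the tool send_rows, never from a script. Its argument "deltas" is a list of rows, each a list of 7 numbers: the finger opening in mm, from 0 to 85.4, then the shift along the tool's x, y, z in mm, then the turn, a rotation vector about the tool's x, y, z in rad. In form: [[fingers, tx, ty, tz, wx, wy, wz], ...]. A call has 1 to 8 rows; each row shifts and turns the pose as measured when the row begins, along the tool's axes as they then stand; what a row does not reach is not made up. A row lasts 1/10 s, in which the tool goes at most 50 mm and 8.59 degrees, less where a joint would pass 70% of its speed; a pose out of reach is approached as far as the arm can. A call with a gripper value outside its range is refused whole. The fingers move at their own pace and stop on an object; "newtons" is the grip in N (left out, the last holds). Time passes only in rows, so rows that do not move let the fingers close. It gives the time, the measured TCP pose, the force and the opening at its end, in the units of the state.
- ctrl.get_state(): the state, without advancing time (a new reading comes with each control period).
- ctrl.camera(name): name is "scene" or "top"; returns a dict with "img" (400x640x3 uint8, blue, green, red), "z_map" (400x640 float32, m along the optical axis (not along the pixel's ray), 0 where there is no reading), "camera_matrix" (3x3 intrinsics, pixels), "R" (3x3) and "t" (3): a world point X has camera coordinates R X + t. Camera axes: x right, y down, z forward; pixel columns grow to the right and rows downward; lengths in m; the calibration is good to about 2 mm. A picture is of the moment at which its call begins.
- ctrl.hand_in(): hands the job in, once; it reports no verdict.
The state is a dict: "t": time; "joint_positions": joint angles; "joint_velocities": joint speeds; "joint_torque": joint torques, N m; "position": TCP position; "eef_rot": TCP orientation; "contact_force": force on the tool from outside, world axes, zero at the start; "moment": the same for the moment, N m; "width": opening from 0.0 (shut) to 1.0 (fully open).
Only numpy, scipy, OpenCV 4.12 (cv2) and the standard library are available. Lean on these libraries where they do the work, as an engineer would, in place of code of your own. Each camera call takes 0.05 s, during which the arm holds its last target.

## Working session

There is one attempt and no reset: what is moved stays moved. The work goes in short steps, Python scripts to look and compute and a tool call to move; the robot and the scene stay as the last step left them, time stands still between calls to the robot, and variables do not carry over. Pictures are saved under pics/ and viewed, and the job is handed in when it is done.

Besides the shell and the picture viewer there is one more tool, called after "Emit:" by a JSON object that holds its "fn" and its "kwargs", one argument or row to a line. send_rows: Moves the arm, as the interface text tells. Its arguments: {"type":"object","properties":{"deltas":{"type":"array","items":{"type":"array","items":{"type":"number"}}},"newtons":{"type":"number"}},"required":["deltas"]}

```bash
mkdir -p pics; ls
python3 - <<'E'
from workcell import ctrl
import cv2,numpy as np
s=ctrl.get_state();print({k:np.round(v,3).tolist() for k,v in s.items()})
for n in("scene","top"):
    c=ctrl.camera(n);cv2.imwrite(f"pics/{n}0.png",c["img"]);np.savez(f"{n}0.npz",**c)
    print(n,c["camera_matrix"].tolist(),(-c["R"].T@c["t"]).round(3),c["R"].round(3).tolist())
E
```

```text
pics
{'t': 0.0, 'joint_positions': [-1.271, 0.264, -0.049, 1.259, -0.0, 1.415], 'joint_velocities': [-0.0, 0.001, 0.002, 0.0, 0.0, -0.0], 'joint_torque': [-0.001, -63.763, 38.456, 0.014, -0.0, -0.0], 'position': [0.231, -0.471, 0.231], 'eef_rot': [-0.689, -0.16, 0.689, -0.159], 'contact_force': [0.006, -0.87, -0.448], 'moment': [0.024, -0.018, -0.021], 'width': 1.001}
scene [[453.6925928625076, 0.0, 312.3403855168377], [0.0, 453.6925928625076, 198.57689886688806], [0.0, 0.0, 1.0]] [ 1.219 -0.64   0.911] [[0.651, 0.759, -0.019], [0.501, -0.449, -0.74], [-0.57, 0.472, -0.673]]
top [[394.321756451775, 0.0, 320.79542501148023], [0.0, 394.321756451775, 198.14300933277866], [0.0, 0.0, 1.0]] [ 0.408 -0.04   1.221] [[0.03, -0.999, -0.014], [-0.998, -0.029, -0.063], [0.063, 0.016, -0.998]]
```

View pics/scene0.png

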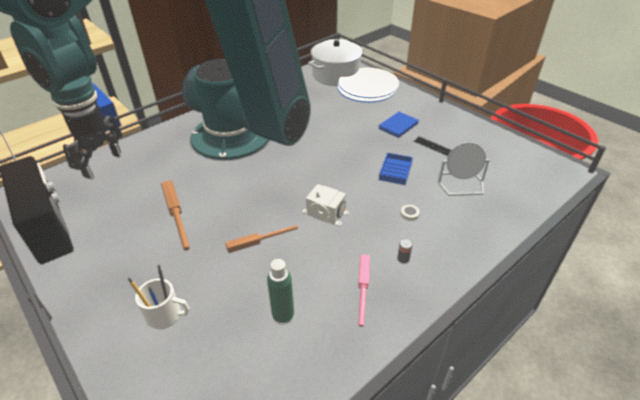

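View pics/top0.png

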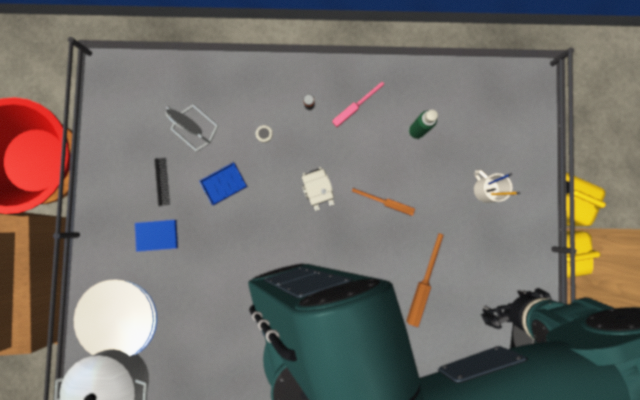

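Three sticks in the top view: pink (358,105), a large orange one (428,280), and a small orange one (384,201). The meant one is the small orange stick, since it isn't pink and is the smaller of the rest. I'll confirm with enlarged crops.

```bash
cat > h.py <<'E'
import numpy as np,cv2
from scipy.spatial.transform import Rotation as R
def load(n): 
    d=np.load(n); return {k:d[k] for k in d.files}
def cloud(c):
    z=c["z_map"];K=c["camera_matrix"];v,u=np.mgrid[:z.shape[0],:z.shape[1]]
    P=np.stack([(u-K[0,2])/K[0,0]*z,(v-K[1,2])/K[1,1]*z,z],-1)
    W=(P-c["t"])@c["R"]; W[z==0]=np.nan; return W
def proj(c,X):
    p=c["R"]@np.asarray(X,float)+c["t"];q=c["camera_matrix"]@p;return q[:2]/q[2]
E
python3 - <<'E'
from h import *
c=load("top0.npz");W=cloud(c)
im=c["img"]
cv2.imwrite("pics/t_lamp.png",cv2.resize(im[150:240,280:440],None,fx=5,fy=5,interpolation=cv2.INTER_CUBIC))
c2=load("scene0.npz")
cv2.imwrite("pics/s_lamp.png",cv2.resize(c2["img"][160:260,220:360],None,fx=5.5,fy=5.5,interpolation=cv2.INTER_CUBIC))
def comp(name,box,zmin=.004):
    u0,v0,u1,v1=box;w=W[v0:v1,u0:u1].reshape(-1,3);w=w[w[:,2]>zmin]
    r=cv2.minAreaRect((w[:,:2]*1000).astype(np.float32))
    print(name,len(w),np.round(w.mean(0),3),"rect",np.round(r[0],1),np.round(r[1],1),round(r[2],1),"zmax",np.nanmax(w[:,2]).round(3))
comp("stick",(345,180,420,220));comp("lamp",(295,160,340,213));comp("case",(195,155,253,210));comp("cell",(298,90,320,113));comp("big",(405,228,448,330));comp("pink",(330,78,388,130))
print("ledge z",W[230,330:400:20,2],W[140,260:400:30,2])
E
```

```text
stick 641 [ 0.479 -0.221  0.015] rect [ 485.5 -210.2] [120.5 228.9] 1.7 zmax 0.031
lamp 1004 [ 0.513 -0.01   0.056] rect [521.7  -8. ] [161.6 136.6] 1.5 zmax 0.088
case 804 [0.522 0.284 0.01 ] rect [526.3 283.5] [169.4 178.7] 2.4 zmax 0.03
cell 167 [0.774 0.024 0.043] rect [787.9  26.7] [67.4 65.2] 9.3 zmax 0.065
big 1339 [ 0.232 -0.337  0.024] rect [ 247.4 -276.6] [304.2 275.8] 1.7 zmax 0.742
pink 574 [ 0.771 -0.121  0.016] rect [ 784.7 -130. ] [163.  177.9] 1.6 zmax 0.03
ledge z [-0.00284687  0.00198102  0.00092507 -0.00155246] [ 0.01289977  0.00218686  0.00076092 -0.00256219  0.00171743]
```

View pics/t_lamp.png

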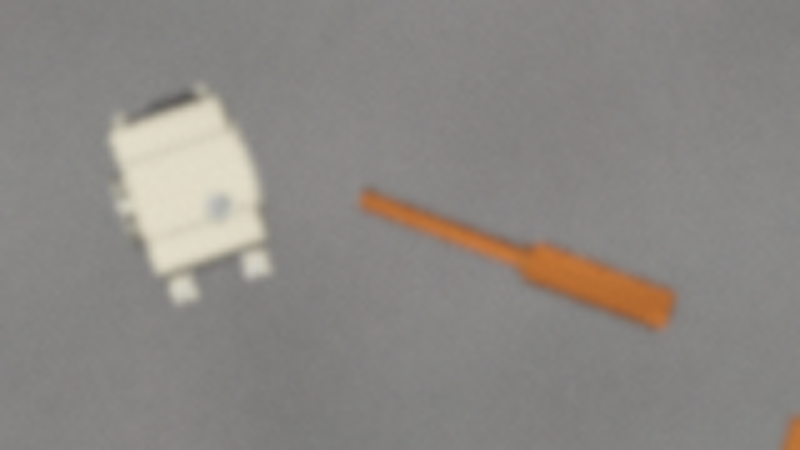

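View pics/s_lamp.png

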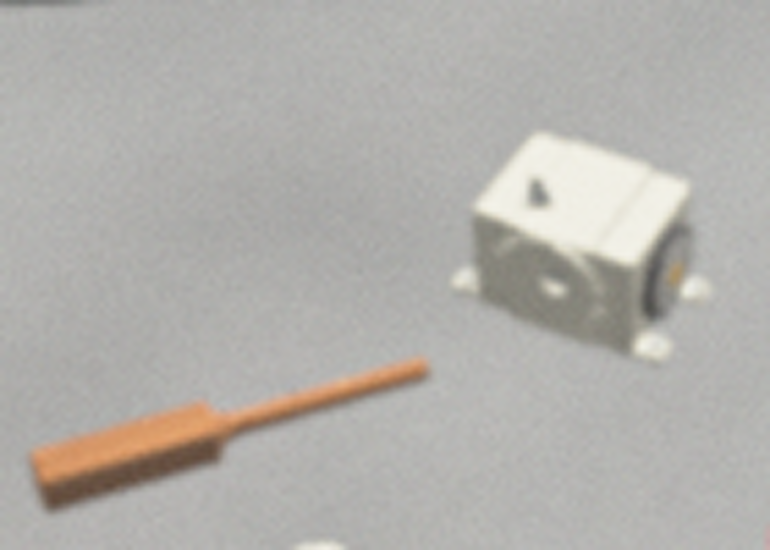

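Run:
```python
from h import *
c=load("top0.npz");W=cloud(c);im=c["img"].astype(int)
def rect(name,m,z=None):
    m=m.astype(np.uint8)
    n,l,st,ce=cv2.connectedComponentsWithStats(m);k=1+np.argmax(st[1:,4]);m=(l==k)
    vs,us=np.nonzero(m)
    # ray-plane at z
    K=c["camera_matrix"];o=-c["R"].T@c["t"]
    d=np.stack([(us-K[0,2])/K[0,0],(vs-K[1,2])/K[1,1],np.ones(len(us))],-1)@c["R"]
    P=o+d*((z-o[2])/d[:,2])[:,None]
    r=cv2.minAreaRect((P[:,:2]*1000).astype(np.float32))
    print(name,len(us),"mean",(P.mean(0)*1000).round(1),"rect c",np.round(r[0],1),"size",np.round(r[1],1),"ang",round(r[2],1),"zmed",np.nanmedian(W[m][:,2]).round(3))
    q=P[:,:2]-P[:,:2].mean(0);e,V=np.linalg.eigh(q.T@q);print("   major axis deg",np.degrees(np.arctan2(V[1,1],V[0,1])).round(1))
    return m
def box(u0,v0,u1,v1):
    b=np.zeros(im.shape[:2],bool);b[v0:v1,u0:u1]=1;return b
z=W[...,2]
m=rect("lamptop",box(295,160,340,215)&(z>.055)&(im.min(-1)>120),.066)
B,G,Rr=im[...,0],im[...,1],im[...,2]
rect("stick",box(345,180,420,220)&(Rr-B>40),.015)
rect("grip",box(385,180,420,220)&(Rr-B>40),.024)
rect("case",box(195,155,253,210)&(B-Rr>40),.024)
rect("fresh",box(298,90,320,113)&(z>.03),.0595)
```

```text
lamptop 784 mean [513.2  -9.5  66. ] rect c [514.7  -7.2] size [97.1 80. ] ang 20.1 zmed 0.066
   major axis deg -158.9
stick 430 mean [ 476.1 -226.4   15. ] rect c [ 482. -211.] size [200.5  26.9] ang 71.0 zmed 0.022
   major axis deg 71.6
grip 270 mean [ 464.2 -259.9   24. ] rect c [ 464.5 -259. ] size [94.7 26.7] ang 71.0 zmed 0.024
   major axis deg 70.8
case 1141 mean [519.6 280.3  24. ] rect c [519.7 281. ] size [ 89.1 123.9] ang 30.1 zmed 0.005
   major axis deg 119.8
fresh 117 mean [771.8  25.   59.5] rect c [771.3  25.2] size [36.7 30. ] ang 1.8 zmed 0.059
   major axis deg -173.2
```

```bash
cat > fit.py <<'E'
from h import *
from scipy.optimize import minimize
def bx(x0,x1,y0,y1,z0,z1): return np.array([[x,y,z] for x in(x0,x1) for y in(y0,y1) for z in(z0,z1)],float)
def cylx(x0,x1,r,zc):
    a=np.linspace(0,2*np.pi,40);return np.array([[x,r*np.cos(t),zc+r*np.sin(t)] for x in(x0,x1) for t in a])
lamp=[bx(-35,35,-46,46,0,66),cylx(-42,-35,29,36),cylx(35,39,23.5,36),bx(-22,-14,14,22,66,80)]
for sx in(-1,1):
  for sy in(-1,1): lamp.append(bx(sx*25-7,sx*25+7,*sorted((sy*46,sy*61)),0,4))
stick=[bx(-45,45,-12,12,-12,12),cylx(45,155,6,0)]
case=[bx(-42.5,42.5,-60,60,0,24)]
S=8
def sil(c,parts,p,box,z0=0):
    u0,v0,u1,v1=box;m=np.zeros(((v1-v0)*S,(u1-u0)*S),np.uint8)
    Rz=R.from_euler('z',p[2]).as_matrix();off=np.array([p[0],p[1],z0])
    for q in parts:
        X=(q@Rz.T+off)/1000;P=X@c["R"].T+c["t"];uv=P@c["camera_matrix"].T;uv=uv[:,:2]/uv[:,2:]
        h=cv2.convexHull(np.round((uv-[u0,v0]+.5)*S).astype(np.int32));cv2.fillConvexPoly(m,h,1)
    return cv2.resize(m.astype(np.float32),(u1-u0,v1-v0),interpolation=cv2.INTER_AREA)
def fit(cs,parts,p0,z0=0):
    # cs: list of (cam,softmask,box)
    f=lambda p:sum(np.abs(cv2.GaussianBlur(sil(c,parts,p,b,z0),(0,0),.8)-m).mean()*1e3 for c,m,b in cs)
    r=minimize(f,p0,method='Nelder-Mead',options=dict(initial_simplex=[p0,np.add(p0,[6,0,0]),np.add(p0,[0,6,0]),np.add(p0,[0,0,.08])],xatol=.02,fatol=1e-4))
    return r.x,r.fun
def soft(im,box,fun,lo,hi):
    u0,v0,u1,v1=box;x=fun(im[v0:v1,u0:u1].astype(float));return np.clip((x-lo)/(hi-lo),0,1).astype(np.float32)
E
python3 - <<'E'
from fit import *
T=load("top0.npz");Sc=load("scene0.npz")
bt=(350-55,155,345,220);bs=(295,175,355,230)
for c,b in((T,bt),(Sc,bs)):
    im=c["img"][b[1]:b[3],b[0]:b[2]].astype(float);print("bg",np.median(im,(0,1)))
sat=lambda im:im[...,2]-im[...,0]
st=T["img"].astype(float)
bst=(345,180,420,222);bss=(220,220,305,256)
mt=soft(T["img"],bst,sat,10,90);ms=soft(Sc["img"],bss,sat,10,70)
for n,cs in(("top",[(T,mt,bst)]),("scene",[(Sc,ms,bss)]),("both",[(T,mt,bst),(Sc,ms,bss)])):
    print("stick",n,fit(cs,stick,[464,-259,1.24],12))
bct=(195,155,253,212);bcs=(370,145,422,190)
neg=lambda im:im[...,0]-im[...,2]
mt=soft(T["img"],bct,neg,15,60);ms=soft(Sc["img"],bcs,neg,15,60)
for n,cs in(("top",[(T,mt,bct)]),("scene",[(Sc,ms,bcs)]),("both",[(T,mt,bct),(Sc,ms,bcs)])):
    print("case",n,fit(cs,case,[519,281,.52],0))
# lamp: brightness/yellowness difference from bg
for c,b in((T,bt),(Sc,bs)):
    im=c["img"][b[1]:b[3],b[0]:b[2]].astype(float)
    cv2.imwrite(f"pics/dbg{b[0]}.png",cv2.resize(np.clip((sat(im)+20)*5,0,255).astype(np.uint8),None,fx=8,fy=8))
mt=soft(T["img"],bt,lambda i:i.mean(-1),125,200)
h=soft(Sc["img"],bs,lambda i:sat(i)+0*i[...,0],0,12)
for n,cs in(("top",[(T,mt,bt)]),("scene",[(Sc,h,bs)]),("both",[(T,mt,bt),(Sc,h,bs)])):
    print("lamp",n,fit(cs,lamp,[513,-9,1.9]))
E
```

```text
bg [132. 133. 135.]
bg [177. 179. 180.]
stick top (array([ 464.61477368, -261.40001476,    1.24827011]), np.float64(12.347445487976074))
stick scene (array([ 462.96585781, -259.74131891,    1.23994769]), np.float64(53.26565170288086))
stick both (array([ 464.28757845, -261.38960218,    1.24554086]), np.float64(69.45380401611328))
case top (array([520.74314064, 283.20231895,   0.53820862]), np.float64(16.109397888183594))
case scene (array([520.72395833, 284.32118056,   0.53104167]), np.float64(49.33327865600586))
case both (array([520.90144677, 282.8361424 ,   0.53950067]), np.float64(66.16201782226562))
lamp top (array([512.9974808 ,  -9.6957225 ,   1.94419679]), np.float64(89.94766998291016))
lamp scene (array([513.1427147 , -10.21328398,   1.94003904]), np.float64(162.80331420898438))
lamp both (array([513.06836287,  -9.59121863,   1.94745213]), np.float64(253.0667724609375))
```

Run:
```python
from h import *
c=load("scene0.npz")
cv2.imwrite("pics/s_cap.png",cv2.resize(c["img"][180:230,295:355],None,fx=12,fy=12,interpolation=cv2.INTER_CUBIC))
```

```text
(no output)
```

View pics/s_cap.png

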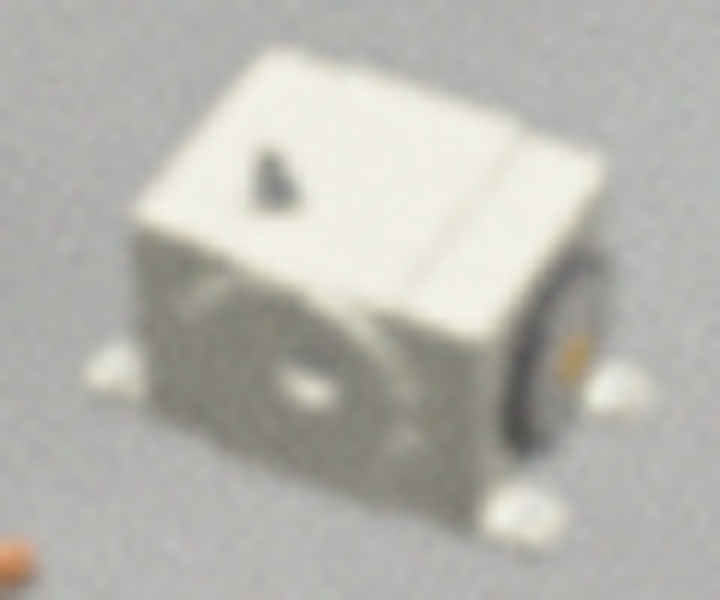

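View pics/dbg295.png

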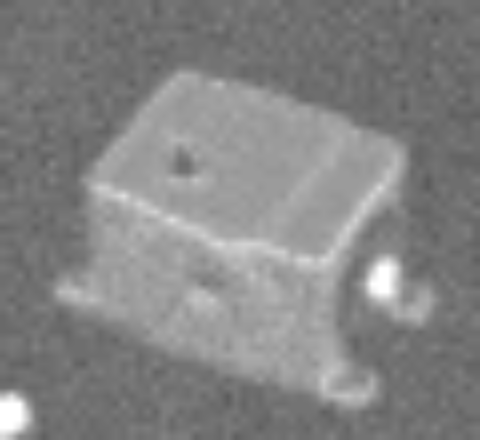

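Run:
```python
from h import *
c=load("scene0.npz")
p=[513.05,-9.8,1.943];Rz=R.from_euler('z',p[2]).as_matrix()
k=14;u0,v0=300,185
def w2p(l): return (proj(c,(Rz@np.array(l,float)+[p[0],p[1],0])/1000)-[u0,v0]+.5)*k
sub=c["img"][v0:v0+40,u0:u0+55]
im=cv2.resize(sub,None,fx=k,fy=k,interpolation=cv2.INTER_CUBIC)
a=np.linspace(0,2*np.pi,60)
def circ(y,z,r,col,x=-42): cv2.polylines(im,[np.int32([w2p([x,y+r*np.cos(t),z+r*np.sin(t)]) for t in a])],True,col,1)
circ(0,36,29,(0,0,255))
for ang,col in((0,(0,255,0)),(-60,(255,0,0)),(60,(255,0,255))):
    t=np.radians(ang);circ(7*np.sin(t),36+7*np.cos(t),8,col)
cv2.circle(im,tuple(int(v) for v in w2p([-42,0,36])),3,(0,0,255),-1)
cv2.imwrite("pics/cap_ov.png",im)
# unproject bright spot and dark spot on plane lamp x=-42
K=c["camera_matrix"];o=Rz.T@((-c["R"].T@c["t"])*1000-[p[0],p[1],0])
g=c["img"].astype(float)
for v in range(200,218):
  print(v,[int(g[v,u].mean()) for u in range(308,334)])
def un(u,v):
    d=Rz.T@(c["R"].T@np.array([(u-K[0,2])/K[0,0],(v-K[1,2])/K[1,1],1]));return (o+d*((-42-o[0])/d[0])).round(1)
print(un(320.5,212.3),un(320,210))
```

```text
200 [139, 145, 156, 176, 203, 221, 231, 235, 238, 237, 236, 237, 237, 236, 236, 235, 236, 235, 236, 234, 236, 234, 232, 227, 228, 233]
201 [131, 131, 129, 140, 157, 172, 202, 221, 232, 232, 236, 235, 236, 237, 236, 236, 236, 235, 234, 237, 234, 231, 227, 229, 234, 236]
202 [130, 130, 126, 133, 142, 149, 168, 185, 208, 219, 230, 233, 234, 235, 236, 237, 236, 235, 235, 235, 232, 227, 225, 232, 236, 236]
203 [128, 130, 133, 145, 157, 164, 156, 161, 172, 184, 200, 213, 222, 230, 233, 233, 234, 236, 236, 234, 231, 227, 231, 236, 236, 236]
204 [131, 137, 140, 154, 157, 152, 140, 140, 144, 149, 155, 168, 193, 219, 222, 222, 222, 227, 229, 231, 227, 230, 235, 237, 237, 237]
205 [130, 138, 147, 148, 146, 136, 132, 130, 131, 126, 133, 135, 160, 190, 208, 213, 206, 205, 209, 212, 215, 226, 234, 236, 236, 237]
206 [131, 131, 142, 139, 131, 128, 125, 130, 128, 131, 127, 127, 135, 147, 171, 189, 197, 188, 169, 167, 175, 196, 212, 226, 232, 236]
207 [134, 130, 130, 131, 131, 130, 128, 129, 132, 130, 125, 128, 129, 130, 139, 156, 182, 189, 169, 146, 145, 150, 166, 180, 201, 215]
208 [130, 130, 130, 
[... 669 characters left out ...]
 125, 125, 128, 126, 130, 129, 132, 129, 137, 153, 177, 183, 163, 138, 126, 128, 131, 135, 144, 145, 131, 133, 124, 129]
214 [139, 128, 129, 122, 126, 131, 131, 127, 131, 129, 127, 134, 141, 142, 140, 132, 129, 132, 127, 131, 137, 135, 132, 127, 126, 128]
215 [156, 150, 138, 135, 129, 127, 132, 128, 127, 134, 128, 129, 129, 128, 131, 128, 130, 130, 130, 135, 145, 141, 131, 129, 132, 126]
216 [171, 172, 164, 157, 145, 130, 130, 132, 130, 126, 129, 126, 128, 132, 129, 130, 128, 130, 132, 142, 150, 153, 137, 130, 129, 125]
217 [177, 177, 176, 175, 165, 148, 140, 135, 132, 130, 124, 131, 130, 130, 130, 131, 132, 129, 134, 144, 146, 139, 136, 128, 124, 129]
[-42.   -7.3  36.3] [-42.   -5.8  44.4]
```

View pics/cap_ov.png

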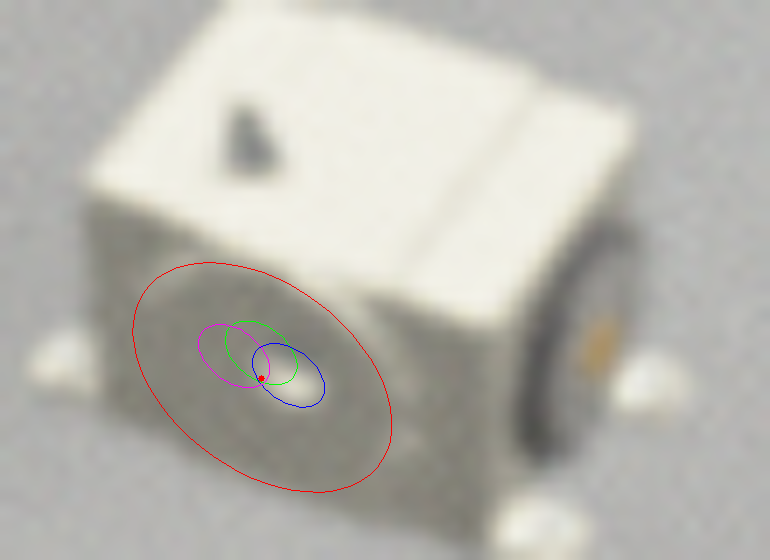

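```bash
cat >> h.py <<'E'
L=np.array([513.05,-9.8]);LY=1.943
def l2w(x,y,z=0):
    c,s=np.cos(LY),np.sin(LY);return np.array([L[0]+c*x-s*y,L[1]+s*x+c*y,z])
def plan(pos_mm,jaw_deg,grip,step=40,rstep=8.0,ret=False,n=None):
    from workcell import ctrl
    s=ctrl.get_state();p=np.array(s["position"])*1000;q=R.from_quat(s["eef_rot"])
    # target: x down, y at jaw yaw (choose nearer of two)
    best=None
    for a in(jaw_deg,jaw_deg+180):
        y=np.array([np.cos(np.radians(a)),np.sin(np.radians(a)),0]);x=np.array([0,0,-1.]);z=np.cross(x,y)
        T=R.from_matrix(np.stack([x,y,z],1));w=(q.inv()*T).as_rotvec()
        if best is None or np.linalg.norm(w)<np.linalg.norm(best[1]): best=(T,w)
    T,w=best;d=np.asarray(pos_mm)-p
    n=n or max(1,int(np.ceil(max(np.linalg.norm(d)/step,np.degrees(np.linalg.norm(w))/rstep))))
    rows=[]
    for i in range(n):
        qi=q*R.from_rotvec(w*i/n);t=qi.inv().apply(d/n)
        rows.append([grip]+[round(v,1) for v in t]+[round(v,4) for v in w/n])
    print("at",p.round(1),"rotneeded deg",np.degrees(w).round(1),"F",np.round(s["contact_force"],1),"w",round(s["width"],3),"t",round(s["t"],2));print(n);print(rows)
E
python3 - <<'E'
from h import *
c=load("top0.npz");W=cloud(c)
w=W[100:145,400:445].reshape(-1,3);w=w[w[:,2]>.15];print("can",w.mean(0).round(3),w.min(0).round(3),w.max(0).round(3))
w=W[165:205,470:525].reshape(-1,3);w=w[w[:,2]>.05];print("mug",w.mean(0).round(3),w.min(0).round(3),w.max(0).round(3))
plan([469,-247.2,120],-18.6,85)
print(l2w(-207,-6.4),l2w(-267,-6.4))
E
```

```text
can [ 0.7   -0.308  0.173] [ 0.686 -0.33   0.15 ] [ 0.72  -0.292  0.189]
mug [ 0.526 -0.523  0.086] [ 0.484 -0.565  0.05 ] [ 0.573 -0.477  0.158]
at [ 230.5 -471.4  230.9] rotneeded deg [-45.3  -0.    0. ] F [ 0.8  0.3 -0.5] w 1.001 t 0.1
9
[[85, np.float64(12.3), np.float64(-10.7), np.float64(-34.7), np.float64(-0.0879), np.float64(-0.0001), np.float64(0.0001)], [85, np.float64(12.3), np.float64(-7.6), np.float64(-35.6), np.float64(-0.0879), np.float64(-0.0001), np.float64(0.0001)], [85, np.float64(12.3), np.float64(-4.5), np.float64(-36.1), np.float64(-0.0879), np.float64(-0.0001), np.float64(0.0001)], [85, np.float64(12.3), np.float64(-1.3), np.float64(-36.3), np.float64(-0.0879), np.float64(-0.0001), np.float64(0.0001)], [85, np.float64(12.3), np.float64(1.9), np.float64(-36.3), np.float64(-0.0879), np.float64(-0.0001), np.float64(0.0001)], [85, np.float64(12.3), np.float64(5.1), np.float64(-36.0), np.float64(-0.0879), np.float64(-0.0001), np.float64(0.0001)], [85, np.float64(12.3), np.float64(8.2), np.float64(-35.4), np.float64(-0.0879), np.float64(-0.0001), np.float64(0.0001)], [85, np.float64(12.3), np.float64(11.3), np.float64(-34.6), np.float64(-0.0879), np.float64(-0.0001), np.float64(0.0001)], [85, np.float64(12.3), np.float64(14.3), np.float64(-33.4), np.float64(-0.0879), np.float64(-0.0001), np.float64(0.0001)]]
[ 594.29128357 -200.29885523    0.        ] [ 616.1114294  -256.19054724    0.        ]
```

Emit:
{"fn": "send_rows", "kwargs": {
  "deltas": [
    [85,12,-11,-35,-0.088,0,0],
    [85,12,-8,-36,-0.088,0,0],
    [85,12,-4,-36,-0.088,0,0],
    [85,12,-1,-36,-0.088,0,0],
    [85,12,2,-36,-0.088,0,0],
    [85,12,5,-36,-0.088,0,0],
    [85,12,8,-35,-0.088,0,0],
    [85,12,11,-35,-0.088,0,0]
  ],
  "newtons": 60
}}

```text
t: 0.9
position: [0.445, -0.2658, 0.1306]
eef_rot: [-0.588, -0.393, 0.588, -0.392]
contact_force: [-0.4, -1.7, -0.4]
width: 0.998
```

Run:
```python
from h import *
plan([469,-247.2,60],-18.6,60,step=20)
plan([469,-247.2,3],-18.6,50,step=20)
```

```text
at [ 445.  -265.8  130.6] rotneeded deg [-3.9  0.   0.1] F [-0.4 -1.7 -0.4] w 0.998 t 0.9
4
[[60, np.float64(17.6), np.float64(3.8), np.float64(-6.6), np.float64(-0.0171), np.float64(0.0), np.float64(0.0003)], [60, np.float64(17.6), np.float64(3.9), np.float64(-6.5), np.float64(-0.0171), np.float64(0.0), np.float64(0.0003)], [60, np.float64(17.6), np.float64(4.0), np.float64(-6.5), np.float64(-0.0171), np.float64(0.0), np.float64(0.0003)], [60, np.float64(17.6), np.float64(4.1), np.float64(-6.4), np.float64(-0.0171), np.float64(0.0), np.float64(0.0003)]]
at [ 445.  -265.8  130.6] rotneeded deg [-3.9  0.   0.1] F [-0.4 -1.7 -0.4] w 0.998 t 0.9
7
[[50, np.float64(18.2), np.float64(2.2), np.float64(-3.8), np.float64(-0.0098), np.float64(0.0), np.float64(0.0002)], [50, np.float64(18.2), np.float64(2.2), np.float64(-3.8), np.float64(-0.0098), np.float64(0.0), np.float64(0.0002)], [50, np.float64(18.2), np.float64(2.2), np.float64(-3.7), np.float64(-0.0098), np.float64(0.0), np.float64(0.0002)], [50, np.float64(18.2), np.float64(2.3), np.float64(-3.7), np.float64(-0.0098), np.float64(0.0), np.float64(0.0002)], [50, np.float64(18.2), np.float64(2.3), np.float64(-3.7), np.float64(-0.0098), np.float64(0.0), np.float64(0.0002)], [50, np.float64(18.2), np.float64(2.3), np.float64(-3.7), np.float64(-0.0098), np.float64(0.0), np.float64(0.0002)], [50, np.float64(18.2), np.float64(2.4), np.float64(-3.6), np.float64(-0.0098), np.float64(0.0), np.float64(0.0002)]]
```

Emit:
{"fn": "send_rows", "kwargs": {
  "deltas": [
    [60,18,4,-7,-0.017,0,0],
    [60,18,4,-6.5,-0.017,0,0],
    [60,18,4,-6.5,-0.017,0,0],
    [60,17,4,-6.5,-0.017,0,0],
    [60,0,0,0,0,0,0]
  ]
}}

```text
t: 1.4
position: [0.4718, -0.2407, 0.0546]
eef_rot: [-0.571, -0.418, 0.572, -0.414]
contact_force: [-0.1, 0.0, 0.2]
width: 0.698
```

Run:
```python
from h import *
plan([469,-247.2,3],-18.6,60,step=20)
from workcell import ctrl
c=ctrl.camera("scene");cv2.imwrite("pics/g1.png",cv2.resize(c["img"][150:270,190:350],None,fx=4.5,fy=4.5,interpolation=cv2.INTER_CUBIC))
```

```text
at [ 471.8 -240.7   54.6] rotneeded deg [ 0.7 -0.1  0.3] F [-0.1  0.   0.2] w 0.698 t 1.4
3
[[60, np.float64(17.2), np.float64(-0.1), np.float64(2.4), np.float64(0.0041), np.float64(-0.0006), np.float64(0.0016)], [60, np.float64(17.2), np.float64(-0.2), np.float64(2.4), np.float64(0.0041), np.float64(-0.0006), np.float64(0.0016)], [60, np.float64(17.2), np.float64(-0.2), np.float64(2.4), np.float64(0.0041), np.float64(-0.0006), np.float64(0.0016)]]
```

View pics/g1.png

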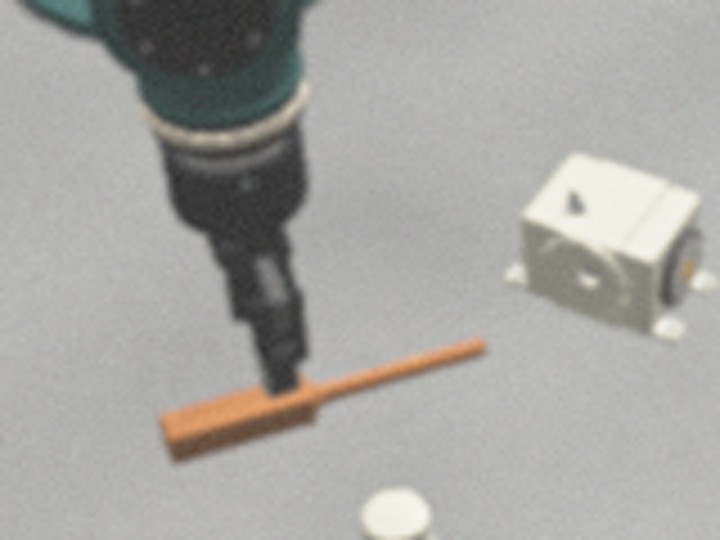

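The gripper is above the stick's grip at about (285,385) in the crop and lined up with it. Lowering and closing.

Emit:
{"fn": "send_rows", "kwargs": {
  "deltas": [
    [60,18,0,2,0.004,0,0],
    [60,17,0,2,0.004,0,0.002],
    [60,9,0,2,0.003,0,0.001],
    [60,4,0,1,0,0,0],
    [60,0,0,0,0,0,0]
  ]
}}

```text
t: 1.95
position: [0.4703, -0.2506, 0.0104]
eef_rot: [0.575, 0.411, -0.574, 0.413]
contact_force: [-0.3, -0.5, 0.2]
width: 0.7
```

Run:
```python
from h import *
plan([469,-247.2,3],-18.6,10,step=20)
```

```text
at [ 470.3 -250.6   10.4] rotneeded deg [-0.2  0.  -0.2] F [-0.3 -0.5  0.2] w 0.7 t 1.95
1
[[10, np.float64(7.4), np.float64(-2.4), np.float64(-2.8), np.float64(-0.0029), np.float64(0.0005), np.float64(-0.0036)]]
```

Emit:
{"fn": "send_rows", "kwargs": {
  "deltas": [
    [60,5,-2,-1,0,0,0],
    [60,3,-1,0,0,0,0],
    [60,1,0,0,0,0,0],
    [10,0,0,0,0,0,0],
    [10,0,0,0,0,0,0],
    [10,0,0,0,0,0,0],
    [10,0,0,0,0,0,0],
    [10,0,0,0,0,0,0]
  ],
  "newtons": 70
}}

```text
t: 2.75
position: [0.4685, -0.2492, 0.0032]
eef_rot: [0.576, 0.41, -0.574, 0.414]
contact_force: [0.0, -0.5, -1.1]
width: 0.265
```

Emit:
{"fn": "send_rows", "kwargs": {
  "deltas": [
    [10,0,0,0,0,0,0],
    [10,0,0,0,0,0,0]
  ]
}}

```text
t: 2.95
position: [0.4686, -0.2492, 0.0031]
eef_rot: [0.576, 0.41, -0.574, 0.414]
contact_force: [-0.0, 0.5, -0.2]
width: 0.267
```

Run:
```python
from h import *
plan([469,-247.2,3],-18.6,10,step=20)
```

```text
at [ 468.6 -249.2    3.1] rotneeded deg [-0.2  0.1 -0.4] F [-0.   0.5 -0.2] w 0.267 t 2.95
1
[[10, np.float64(0.1), np.float64(-0.3), np.float64(-2.1), np.float64(-0.0028), np.float64(0.0015), np.float64(-0.0064)]]
```

Emit:
{"fn": "send_rows", "kwargs": {
  "deltas": [
    [10,-10,0,0,0,0,0],
    [10,-20,0,0,0,0,0],
    [10,-20,0,0,0,0,0]
  ]
}}

```text
t: 3.25
position: [0.4669, -0.2481, 0.0535]
eef_rot: [0.575, 0.411, -0.574, 0.412]
contact_force: [0.5, -0.1, -0.6]
width: 0.263
```

Run:
```python
from h import *
t=l2w(-219,-6.4,30);print(t)
plan(t,21.4,10,step=30)
```

```text
[ 598.65531274 -211.47719363   30.        ]
at [ 466.9 -248.1   53.5] rotneeded deg [-40.2   0.   -0.1] F [ 0.5 -0.1 -0.6] w 0.263 t 3.25
6
[[10, np.float64(4.0), np.float64(18.8), np.float64(-12.8), np.float64(-0.1168), np.float64(0.0001), np.float64(-0.0003)], [10, np.float64(4.0), np.float64(20.2), np.float64(-10.6), np.float64(-0.1168), np.float64(0.0001), np.float64(-0.0003)], [10, np.float64(4.0), np.float64(21.3), np.float64(-8.1), np.float64(-0.1168), np.float64(0.0001), np.float64(-0.0003)], [10, np.float64(3.9), np.float64(22.1), np.float64(-5.6), np.float64(-0.1168), np.float64(0.0001), np.float64(-0.0003)], [10, np.float64(3.9), np.float64(22.6), np.float64(-3.0), np.float64(-0.1168), np.float64(0.0001), np.float64(-0.0003)], [10, np.float64(3.9), np.float64(22.8), np.float64(-0.3), np.float64(-0.1168), np.float64(0.0001), np.float64(-0.0003)]]
```

Emit:
{"fn": "send_rows", "kwargs": {
  "deltas": [
    [10,4,19,-13,-0.117,0,0],
    [10,4,20,-11,-0.117,0,0],
    [10,4,21,-8,-0.117,0,0],
    [10,4,22,-6,-0.117,0,0],
    [10,4,23,-3,-0.117,0,0],
    [10,4,23,0,-0.117,0,0],
    [10,0,0,0,0,0,0]
  ]
}}

```text
t: 3.95
position: [0.6055, -0.2097, 0.038]
eef_rot: [0.39, 0.586, -0.39, 0.593]
contact_force: [-0.1, -0.8, -0.1]
width: 0.268
```

Run:
```python
from h import *
t=l2w(-219,-6.4,30)
plan(t,21.4,10,step=30)
```

```text
at [ 605.5 -209.7   38. ] rotneeded deg [ 1.6  0.5 -0.4] F [-0.1 -0.8 -0.1] w 0.268 t 3.95
1
[[10, np.float64(8.0), np.float64(-7.1), np.float64(-1.1), np.float64(0.0281), np.float64(0.0081), np.float64(-0.0061)]]
```

Emit:
{"fn": "send_rows", "kwargs": {
  "deltas": [
    [10,5,-5,-1,0.018,0.005,-0.004],
    [10,3,-2,0,0.01,0.003,-0.002],
    [10,0,0,0,0,0,0],
    [10,0,0,0,0,0,0]
  ]
}}

```text
t: 4.35
position: [0.5963, -0.212, 0.0304]
eef_rot: [0.401, 0.583, -0.401, 0.582]
contact_force: [0.2, -0.0, -0.5]
width: 0.266
```

```bash
cat > view.py <<'E'
from fit import *
from workcell import ctrl
import sys
def snap(tag):
    r={}
    for n in("top","scene"):
        c=ctrl.camera(n);np.savez(f"{n}_{tag}.npz",**c);r[n]=c
    return r
E
python3 - <<'E'
from view import *
t=l2w(-219,-6.4,30)
plan(t,21.4,10,step=30)
r=snap("a")
# world line of expected stick
s=ctrl.get_state();p=np.array(s["position"])*1000
a=np.radians(111.4);d=np.array([np.cos(a),np.sin(a),0])
base=p+[0,0,9]
for n,(u0,v0,u1,v1),k in(("scene",(230,180,350,270),6),("top",(295,150,415,240),6)):
    c=r[n];im=cv2.resize(c["img"][v0:v1,u0:u1],None,fx=k,fy=k,interpolation=cv2.INTER_CUBIC)
    f=lambda X:tuple(int(v) for v in (proj(c,np.array(X)/1000)-[u0,v0]+.5)*k)
    cv2.circle(im,f(base+142*d),2,(255,0,0),-1);cv2.circle(im,f(base+32*d),2,(255,0,0),-1)
    for z in (39,): cv2.circle(im,f(l2w(-42,-6.4,z)),2,(0,0,255),-1)
    cv2.imwrite(f"pics/a_{n}.png",im)
E
```

```text
at [ 596.3 -212.    30.4] rotneeded deg [-0.5 -0.1  0.1] F [ 0.2 -0.  -0.5] w 0.266 t 4.35
1
[[10, np.float64(0.4), np.float64(2.4), np.float64(0.3), np.float64(-0.0081), np.float64(-0.0011), np.float64(0.0012)]]
```

View pics/a_scene.png

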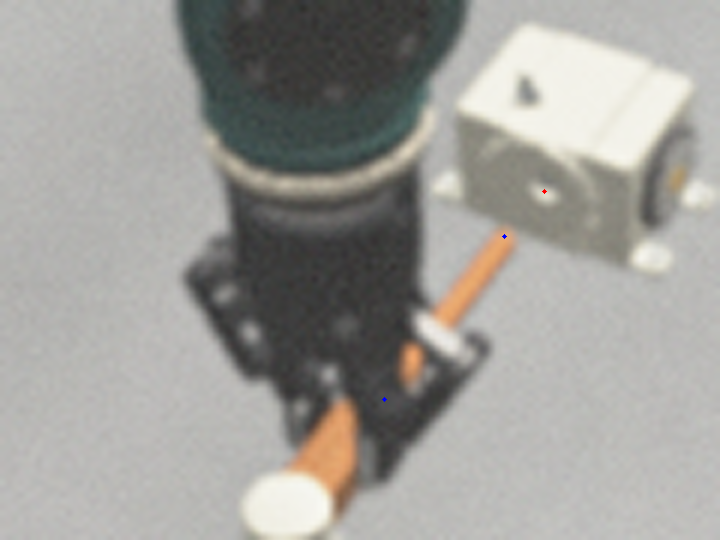

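View pics/a_top.png

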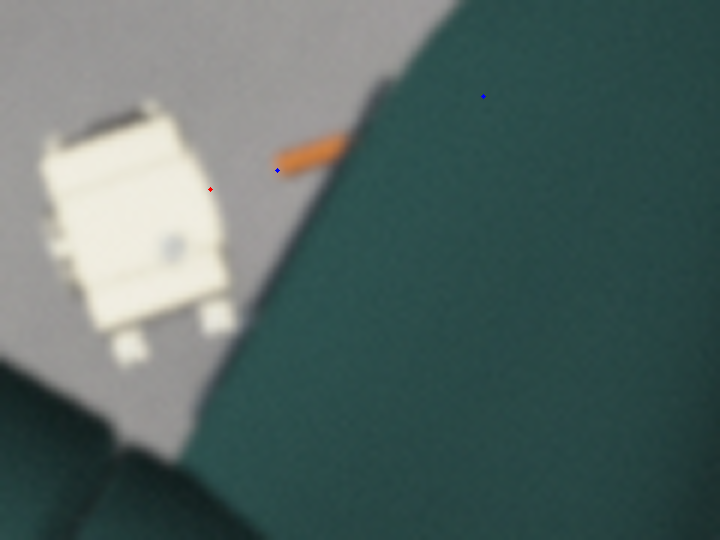

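```bash
cat > nose.py <<'E'
from view import *
from scipy.optimize import least_squares
def silw(c,pts,box):
    u0,v0,u1,v1=box;m=np.zeros(((v1-v0)*S,(u1-u0)*S),np.uint8)
    P=pts/1000@c["R"].T+c["t"];uv=P@c["camera_matrix"].T;uv=uv[:,:2]/uv[:,2:]
    cv2.fillConvexPoly(m,cv2.convexHull(np.round((uv-[u0,v0]+.5)*S).astype(np.int32)),1)
    return cv2.GaussianBlur(cv2.resize(m.astype(np.float32),(u1-u0,v1-v0),interpolation=cv2.INTER_AREA),(0,0),.8)
def shank(nose,yaw,pitch):
    Rm=R.from_euler('zy',[yaw,-pitch]).as_matrix();q=cylx(-100,0,6,0);return q@Rm.T+nose
E
python3 - <<'E'
from nose import *
r={n:load(f"{n}_a.npz") for n in("top","scene")}
bt=(330,162,350,186);bs=(306,208,322,232)
sat=lambda im:im[...,2]-im[...,0]
for n,b in(("top",bt),("scene",bs)):
    x=sat(r[n]["img"][b[1]:b[3],b[0]:b[2]].astype(float));print(n,np.percentile(x,[5,50,95,99]));
    print(x[::2,::1].astype(int))
E
```

```text
top [ -1.     3.    87.05 128.21]
[[  2   3   2   3   1   2   3   3   3   3   2   2   2   2   3   3   3   3
    5   4]
 [  2   1   4   3   3   2   2   3   3   2   3   4   2   4   4   3   4   3
    3   2]
 [  2   4   1   2   3   3   3   5   4   2   4   5   1   3   4   2   2   3
    3   2]
 [  2   2   4   3   3   3   2   3   3   3   3   4   3   3   2   3   3   3
    4   3]
 [  4   2   3   2   3   3   3   3   3   3   4   3   2   3   2   3   3   3
    2   3]
 [  4   2   4   3   2   3   4   3   5   4   3   2   4   4   4   5  10  15
   24  36]
 [  3   3   2   3   2   3   2   4   4   3   8  14  23  35  49  67  82 100
  115 124]
 [  3   4   4   4   3   5   3   3   3  11  38  79 110 126 132 134 129 121
  108  93]
 [  4   2   3   3   3   2   3   3   4   9  26  61  88  89  75  57  41  28
   16   6]
 [  9   3   3   2   3   4   2   4   4   3   6   9  13  12   8   6   4   0
   -5 -12]
 [ 14   7   3   2   2   3   4   4   2   2   4   3   5   5   4   2  -1  -8
  -12 -22]
 [ 18  12   6   4   3   4   3   3   4   3   5   4   3   5   1  -1  -8 -13
  -20 -29]]
scene [  1.  11. 114. 120.]
[[ 10  14  12  13  12  13  16  13  11  13  12  12  14  10   9  12]
 [ 16  11  12  13  12  14  13  12  13  13  12  12  12  13   7   6]
 [ 17  12  11  14  11  11  11  13  11  12  12  11  15  16  19  20]
 [  7   9  10  10  14   9  11  12   9  15  13  13  13  15  14  15]
 [  2   3   3   4   6   3   8  10  13   9  10  12  11  17  10  11]
 [  5   4   1   2   3  12  38  66  67  38  13  11  12  13  13  10]
 [  2   1   1   6  23  67 104 117 112  67  21   6   4   6   5   7]
 [  1   1  11  48  92 115 120 110  69  22   6   3   2   2   4   5]
 [  4  24  74 107 119 117  88  41  10   2   0   2   3   3   4   3]
 [ 52  98 118 120 108  66  23   5   5   3   3   5   2   6   2   2]
 [113 119 118  85  37  14   0   1   2   2   3   5   3   1   4   2]
 [120 109  62  23   3   2   3   2   8   4   3   3   2   4   2   2]]
```

```bash
cat >> nose.py <<'E'
def fitnose(r,bt,bs,n0,yaw0=1.944,pitch0=0,fixang=False):
    sat=lambda im:im[...,2]-im[...,0]
    M=[(r["top"],soft(r["top"]["img"],bt,sat,3,130),bt),(r["scene"],soft(r["scene"]["img"],bs,sat,6,118),bs)]
    def f(p,parts=M):
        return sum((((silw(c,shank(p[:3],yaw0 if fixang else p[3],pitch0 if fixang else p[4]),b)-m)**2).sum()) for c,m,b in parts)
    p0=np.array([*n0,yaw0,pitch0]);sx=[p0]+[p0+np.eye(5)[i]*[4,4,4,.05,.05][i] for i in range(5)]
    o=minimize(f,p0,method='Nelder-Mead',options=dict(initial_simplex=sx,maxiter=2000,xatol=.01,fatol=1e-4))
    p=o.x;print("nose",p[:3].round(2),"yaw",np.degrees(p[3]).round(2),"pitch",np.degrees(p[4]).round(2),"cost",o.fun)
    cs,sn=np.cos(LY),np.sin(LY);d=p[:2]-L;print("lamp coords",(cs*d[0]+sn*d[1]).round(2),(-sn*d[0]+cs*d[1]).round(2),p[2].round(2))
    return p
E
python3 - <<'E'
from nose import *
r={n:load(f"{n}_a.npz") for n in("top","scene")}
n0=np.array([596.3-142*.365,-212+142*.931,39.4]);print(n0)
bt=(330,162,348,182);bs=(306,212,322,232)
fitnose(r,bt,bs,n0);fitnose(r,bt,bs,n0,np.radians(111.9),0,True)
E
```

```text
[544.47  -79.798  39.4  ]
nose [546.77 -81.05  40.43] yaw 110.11 pitch 2.14 cost 2.3662586212158203
lamp coords -78.64 -5.5 40.43
nose [546.   -81.32  39.65] yaw 111.1 pitch 2.81 cost 2.8847498893737793
lamp coords -78.61 -4.69 39.65
```

Emit:
{"fn": "send_rows", "kwargs": {
  "deltas": [
    [10,0,1.5,-8,0,0,0],
    [10,0,0,-8,0,0,0],
    [10,0,0,-8,0,0,0],
    [10,0,0,-4,0,0,0],
    [10,0,0,0,0,0,0],
    [10,0,0,0,0,0,0]
  ]
}}

```text
t: 5.05
position: [0.5868, -0.1823, 0.0311]
eef_rot: [0.401, 0.583, -0.401, 0.582]
contact_force: [-0.1, 0.0, -0.4]
width: 0.261
```

```bash
cat > st.py <<'E'
from h import *
from workcell import ctrl
s=ctrl.get_state();p=np.array(s["position"])*1000;q=R.from_quat(s["eef_rot"]).as_matrix()
cs,sn=np.cos(LY),np.sin(LY);d=p[:2]-L
F=np.array(s["contact_force"]);M=np.array(s["moment"])
print("TCP lamp",(cs*d[0]+sn*d[1]).round(2),(-sn*d[0]+cs*d[1]).round(2),p[2].round(2),"jaw yaw",np.degrees(np.arctan2(q[1,1],q[0,1])).round(2),"tilt x",q[:,0].round(3))
print("F lamp",(cs*F[0]+sn*F[1]).round(2),(-sn*F[0]+cs*F[1]).round(2),F[2].round(2),"M lamp",(cs*M[0]+sn*M[1]).round(3),(-sn*M[0]+cs*M[1]).round(3),M[2].round(3),"w",round(s["width"],3),"t",s["t"])
E
cat > look.py <<'E'
from nose import *
import sys
tag=sys.argv[1];r=snap(tag)
s=ctrl.get_state();p=np.array(s["position"])*1000
for n,(u0,v0,u1,v1),k in(("scene",(280,170,360,240),8),("top",(285,150,375,220),8)):
    c=r[n];im=cv2.resize(c["img"][v0:v1,u0:u1],None,fx=k,fy=k,interpolation=cv2.INTER_CUBIC);cv2.imwrite(f"pics/{tag}_{n}.png",im)
E
python3 st.py; python3 look.py b
python3 - <<'E'
from nose import *
r={n:load(f"{n}_b.npz") for n in("top","scene")}
fitnose(r,(320,165,343,185),(308,203,324,228),[536,-53,39.5])
E
```

```text
TCP lamp -187.52 -6.01 31.11 jaw yaw 20.98 tilt x [-0.001  0.    -1.   ]
F lamp 0.08 0.09 -0.41 M lamp -0.034 0.039 0.051 w 0.261 t 5.05
nose [536.9  -51.35  40.9 ] yaw 110.32 pitch -0.37 cost 27.521446228027344
lamp coords -47.37 -7.11 40.9
```

View pics/b_scene.png

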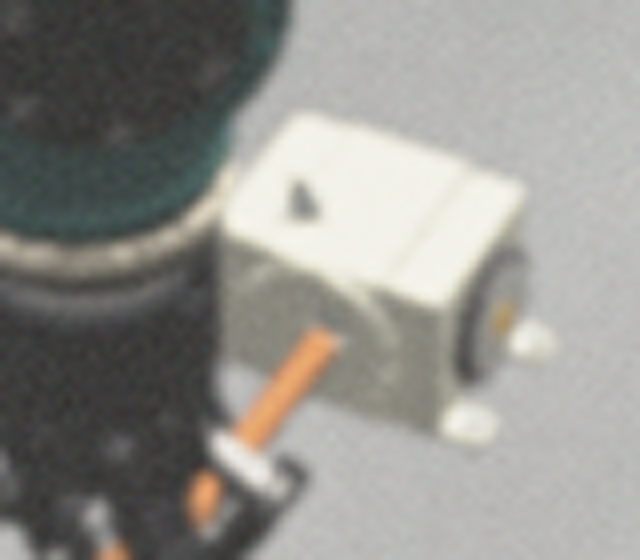

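View pics/b_top.png

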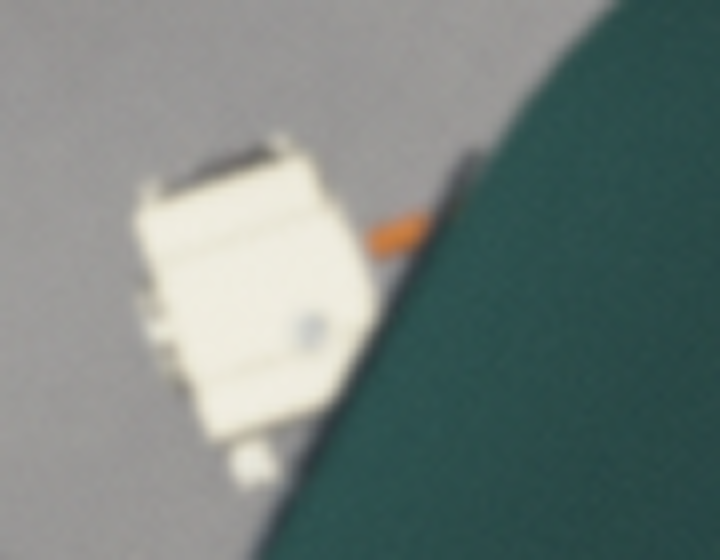

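Emit:
{"fn": "send_rows", "kwargs": {
  "deltas": [
    [10,0,0,-1.5,0,0,0],
    [10,0,0,-1.5,0,0,0],
    [10,0,0,-1.5,0,0,0],
    [10,0,0,-1,0,0,0]
  ]
}}

```text
t: 5.55
position: [0.585, -0.1777, 0.0309]
eef_rot: [0.401, 0.583, -0.401, 0.582]
contact_force: [1.3, 0.2, -0.7]
width: 0.265
```

```bash
python3 st.py
```

```text
TCP lamp -182.53 -5.93 30.86 jaw yaw 20.92 tilt x [-0.001  0.    -1.   ]
F lamp -0.28 -1.31 -0.66 M lamp 0.014 -0.042 -0.039 w 0.265 t 5.55
```

Emit:
{"fn": "send_rows", "kwargs": {
  "deltas": [
    [10,0,0,-1.5,0,0,0],
    [10,0,0,-1.5,0,0,0]
  ]
}}

```text
t: 5.75
position: [0.5838, -0.1747, 0.0309]
eef_rot: [0.401, 0.583, -0.401, 0.582]
contact_force: [0.2, 0.3, 0.1]
width: 0.265
```

```bash
python3 st.py
```

```text
TCP lamp -179.35 -5.95 30.86 jaw yaw 20.92 tilt x [-0.001  0.    -1.   ]
F lamp 0.25 -0.26 0.13 M lamp -0.025 0.029 0.01 w 0.265 t 5.75
```

Emit:
{"fn": "send_rows", "kwargs": {
  "deltas": [
    [10,0,0,-1.5,0,0,0],
    [10,0,0,-1.5,0,0,0]
  ]
}}

```text
t: 5.95
position: [0.5826, -0.1717, 0.0309]
eef_rot: [0.401, 0.583, -0.401, 0.582]
contact_force: [-0.2, -0.6, -0.3]
width: 0.264
```

Emit:
{"fn": "send_rows", "kwargs": {
  "deltas": [
    [10,0,0,-1.5,0,0,0],
    [10,0,0,-1.5,0,0,0]
  ]
}}

```text
t: 6.15
position: [0.5814, -0.1685, 0.0309]
eef_rot: [0.401, 0.583, -0.401, 0.582]
contact_force: [0.7, -0.4, -1.6]
width: 0.269
```

```bash
python3 st.py;  python3 look.py c
```

```text
TCP lamp -172.74 -5.96 30.85 jaw yaw 20.92 tilt x [-0.001  0.    -1.   ]
F lamp -0.67 -0.49 -1.57 M lamp 0.021 0.006 0.029 w 0.269 t 6.15
```

View pics/c_scene.png

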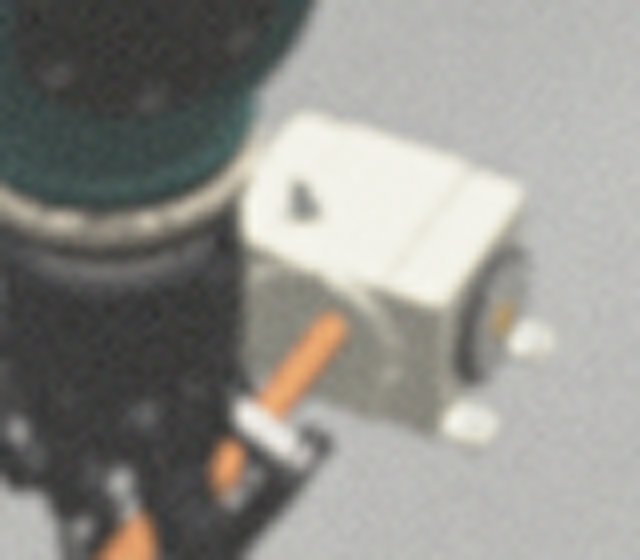

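Emit:
{"fn": "send_rows", "kwargs": {
  "deltas": [
    [10,0,0,-1.5,0,0,0],
    [10,0,0,-1.5,0,0,0]
  ]
}}

```text
t: 6.45
position: [0.5804, -0.1657, 0.0309]
eef_rot: [0.401, 0.583, -0.401, 0.582]
contact_force: [0.2, -0.3, -0.9]
width: 0.267
```

Emit:
{"fn": "send_rows", "kwargs": {
  "deltas": [
    [10,0,0,-1.5,0,0,0]
  ]
}}

```text
t: 6.55
position: [0.5798, -0.1642, 0.0309]
eef_rot: [0.401, 0.583, -0.401, 0.582]
contact_force: [0.4, 0.6, -0.0]
width: 0.261
```

Emit:
{"fn": "send_rows", "kwargs": {
  "deltas": [
    [10,0,0,-1.5,0,0,0]
  ]
}}

```text
t: 6.65
position: [0.5792, -0.1626, 0.0309]
eef_rot: [0.401, 0.583, -0.401, 0.582]
contact_force: [0.5, 1.0, -0.7]
width: 0.259
```

```bash
python3 st.py
```

```text
TCP lamp -166.38 -6.06 30.87 jaw yaw 20.92 tilt x [-0.001  0.    -1.   ]
F lamp 0.79 -0.85 -0.71 M lamp -0.004 -0.049 0.038 w 0.259 t 6.65
```

Emit:
{"fn": "send_rows", "kwargs": {
  "deltas": [
    [10,0,0,-1,0,0,0]
  ]
}}

```text
t: 6.75
position: [0.5788, -0.1615, 0.0309]
eef_rot: [0.401, 0.583, -0.401, 0.582]
contact_force: [0.4, -0.7, -0.1]
width: 0.265
```

Emit:
{"fn": "send_rows", "kwargs": {
  "deltas": [
    [10,0,0,-1,0,0,0]
  ]
}}

```text
t: 6.85
position: [0.5789, -0.1613, 0.0311]
eef_rot: [0.401, 0.582, -0.401, 0.583]
contact_force: [2.1, -9.2, -0.1]
width: 0.264
```

Emit:
{"fn": "send_rows", "kwargs": {
  "deltas": [
    [10,0,0,-1,0,0,0]
  ]
}}

```text
t: 6.95
position: [0.579, -0.1612, 0.0314]
eef_rot: [0.4, 0.581, -0.402, 0.583]
contact_force: [1.4, -7.7, -0.2]
width: 0.263
```

```bash
python3 st.py
```

```text
TCP lamp -165.05 -6.33 31.39 jaw yaw 20.9 tilt x [ 0.001 -0.003 -1.   ]
F lamp -7.7 1.51 -0.24 M lamp 0.379 1.369 0.176 w 0.263 t 6.95
```

Emit:
{"fn": "send_rows", "kwargs": {
  "deltas": [
    [10,0.3,0,-1.5,0,0,0]
  ]
}}

```text
t: 7.05
position: [0.5792, -0.1612, 0.0316]
eef_rot: [0.4, 0.58, -0.403, 0.584]
contact_force: [1.2, -10.1, 0.6]
width: 0.265
```

Emit:
{"fn": "send_rows", "kwargs": {
  "deltas": [
    [10,0.3,0,-1.8,0,0,0]
  ]
}}

```text
t: 7.15
position: [0.5793, -0.1611, 0.0318]
eef_rot: [0.399, 0.579, -0.403, 0.585]
contact_force: [-0.0, -11.9, 1.2]
width: 0.262
```

```bash
python3 st.py
```

```text
TCP lamp -165.07 -6.7 31.79 jaw yaw 20.85 tilt x [ 0.004 -0.01  -1.   ]
F lamp -11.03 4.34 1.23 M lamp 0.677 2.111 0.503 w 0.262 t 7.15
```

```bash
cat > push.py <<'E'
import sys
from h import *
from workcell import ctrl
push=float(sys.argv[1]);y0=float(sys.argv[2]) if len(sys.argv)>2 else -6.1;z0=float(sys.argv[3]) if len(sys.argv)>3 else 30.9
exec(open("st.py").read())
lx=cs*d[0]+sn*d[1]
t=l2w(lx+push,y0,z0)-p
a=np.radians(21.0+(180 if q[0,1]<0 else 0));y=np.array([np.cos(a),np.sin(a),0]);x=np.array([0,0,-1.]);T=np.stack([x,y,np.cross(x,y)],1)
print("row",(q.T@t).round(2),R.from_matrix(q.T@T).as_rotvec().round(4))
E
python3 push.py 1.8
```

```text
TCP lamp -165.07 -6.7 31.79 jaw yaw 20.85 tilt x [ 0.004 -0.01  -1.   ]
F lamp -11.03 4.34 1.23 M lamp 0.677 2.111 0.503 w 0.262 t 7.15
row [ 0.87 -0.61 -1.8 ] [-0.0026  0.0105  0.0001]
```

Emit:
{"fn": "send_rows", "kwargs": {
  "deltas": [
    [10,0.9,-0.6,-1.8,0,0.01,0]
  ]
}}

```text
t: 7.25
position: [0.579, -0.1612, 0.0315]
eef_rot: [0.401, 0.581, -0.402, 0.583]
contact_force: [1.4, -8.7, -1.3]
width: 0.266
```

```bash
python3 push.py 1.8
```

```text
TCP lamp -164.98 -6.37 31.5 jaw yaw 20.84 tilt x [ 0.002 -0.004 -1.   ]
F lamp -8.66 1.84 -1.27 M lamp 0.423 1.926 0.293 w 0.266 t 7.25
row [ 0.59 -0.28 -1.8 ] [-0.0029  0.0044 -0.0002]
```

Emit:
{"fn": "send_rows", "kwargs": {
  "deltas": [
    [10,0.6,-0.3,-2.5,0,0.008,0]
  ]
}}

```text
t: 7.35
position: [0.5789, -0.161, 0.0315]
eef_rot: [0.402, 0.582, -0.402, 0.582]
contact_force: [2.3, -13.8, -1.3]
width: 0.267
```

```bash
python3 push.py 2.5
```

```text
TCP lamp -164.85 -6.38 31.54 jaw yaw 20.79 tilt x [ 0.001 -0.001 -1.   ]
F lamp -13.71 2.84 -1.33 M lamp 0.501 2.876 0.347 w 0.267 t 7.35
row [ 0.64 -0.3  -2.5 ] [-0.0036  0.0008 -0.0006]
```

Emit:
{"fn": "send_rows", "kwargs": {
  "deltas": [
    [10,0.6,-0.3,-2.8,-0.003,0.006,0]
  ]
}}

```text
t: 7.45
position: [0.579, -0.1608, 0.0316]
eef_rot: [0.401, 0.582, -0.401, 0.583]
contact_force: [4.1, -12.6, -1.9]
width: 0.263
```

```bash
python3 push.py 2.5
```

```text
TCP lamp -164.66 -6.51 31.58 jaw yaw 20.91 tilt x [ 0.001  0.001 -1.   ]
F lamp -13.24 0.77 -1.85 M lamp 0.224 2.945 0.144 w 0.263 t 7.45
row [ 0.68 -0.43 -2.5 ] [-0.0015 -0.0002 -0.0011]
```

Emit:
{"fn": "send_rows", "kwargs": {
  "deltas": [
    [10,0.6,-0.4,-3.3,-0.002,0.006,0]
  ]
}}

```text
t: 7.55
position: [0.5789, -0.1602, 0.0317]
eef_rot: [0.401, 0.583, -0.4, 0.583]
contact_force: [4.5, -11.8, -1.6]
width: 0.263
```

```bash
python3 push.py 3;python3 look.py d
python3 - <<'E'
from nose import *
r={n:load(f"{n}_d.npz") for n in("top","scene")}
E
```

```text
TCP lamp -164.08 -6.68 31.68 jaw yaw 20.98 tilt x [ 0.001  0.002 -1.   ]
F lamp -12.65 0.15 -1.59 M lamp 0.137 2.899 0.118 w 0.263 t 7.55
row [ 0.78 -0.6  -3.  ] [-0.0004 -0.0011 -0.0019]
```

View pics/d_scene.png

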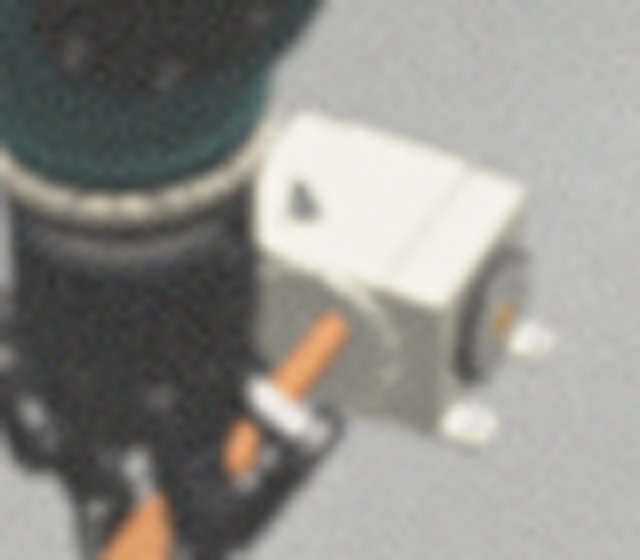

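View pics/d_top.png

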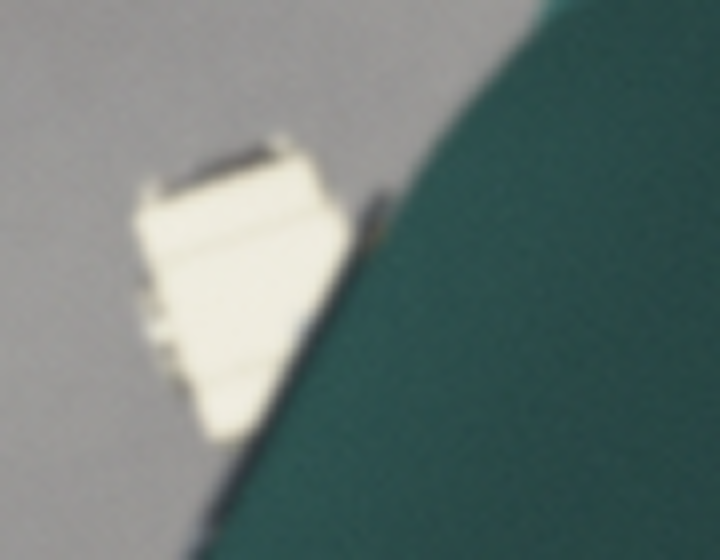

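The nose is through the hole at about (340,325) and the cell has begun to creep at about 13 N. I'll keep the push steady.

Emit:
{"fn": "send_rows", "kwargs": {
  "deltas": [
    [10,0.6,-0.5,-3.3,0,0.004,-0.002]
  ]
}}

```text
t: 7.75
position: [0.5787, -0.1596, 0.0317]
eef_rot: [0.401, 0.582, -0.401, 0.583]
contact_force: [4.3, -13.1, -1.7]
width: 0.258
```

Emit:
{"fn": "send_rows", "kwargs": {
  "deltas": [
    [10,0.6,-0.4,-3.3,0,0.003,0]
  ]
}}

```text
t: 7.85
position: [0.5785, -0.159, 0.0318]
eef_rot: [0.401, 0.581, -0.401, 0.583]
contact_force: [3.8, -14.4, -1.3]
width: 0.267
```

```bash
python3 push.py 3
```

```text
TCP lamp -162.81 -6.72 31.81 jaw yaw 20.87 tilt x [ 0.002 -0.002 -1.   ]
F lamp -14.83 1.72 -1.31 M lamp 0.476 2.939 0.328 w 0.267 t 7.85
row [ 0.91 -0.65 -3.  ] [-0.0023  0.0023 -0.0012]
```

Emit:
{"fn": "send_rows", "kwargs": {
  "deltas": [
    [10,0.8,-0.6,-3.5,-0.002,0.005,0],
    [10,0.8,-0.6,-3.5,0,0.003,0],
    [10,0.8,-0.6,-3.5,0,0.003,0],
    [10,0.8,-0.6,-3.5,0,0.003,0]
  ]
}}

```text
t: 8.25
position: [0.5775, -0.1567, 0.0319]
eef_rot: [0.401, 0.578, -0.403, 0.586]
contact_force: [3.1, -15.8, 1.4]
width: 0.263
```

```bash
python3 push.py 3.5
```

```text
TCP lamp -160.32 -6.58 31.9 jaw yaw 20.76 tilt x [ 0.008 -0.009 -1.   ]
F lamp -15.87 2.87 1.4 M lamp 0.641 3.051 0.435 w 0.263 t 8.25
row [ 0.96 -0.52 -3.51] [-0.0042  0.011  -0.0045]
```

Emit:
{"fn": "send_rows", "kwargs": {
  "deltas": [
    [10,0.9,-0.5,-3.5,-0.004,0.013,-0.004],
    [10,0.8,-0.5,-3.5,-0.002,0.008,-0.002],
    [10,0.8,-0.5,-3.5,0,0.007,0],
    [10,0.8,-0.5,-3.5,0,0.006,0]
  ]
}}

```text
t: 8.65
position: [0.5763, -0.1535, 0.0315]
eef_rot: [0.402, 0.583, -0.4, 0.582]
contact_force: [3.1, -13.4, -2.1]
width: 0.267
```

```bash
python3 push.py 3.5; python3 look.py e
```

```text
TCP lamp -156.86 -6.67 31.51 jaw yaw 20.9 tilt x [ 0.     0.003 -1.   ]
F lamp -13.63 1.96 -2.13 M lamp 0.348 2.964 0.243 w 0.267 t 8.65
row [ 0.62 -0.59 -3.49] [-0.0018 -0.0026 -0.0014]
```

View pics/e_scene.png

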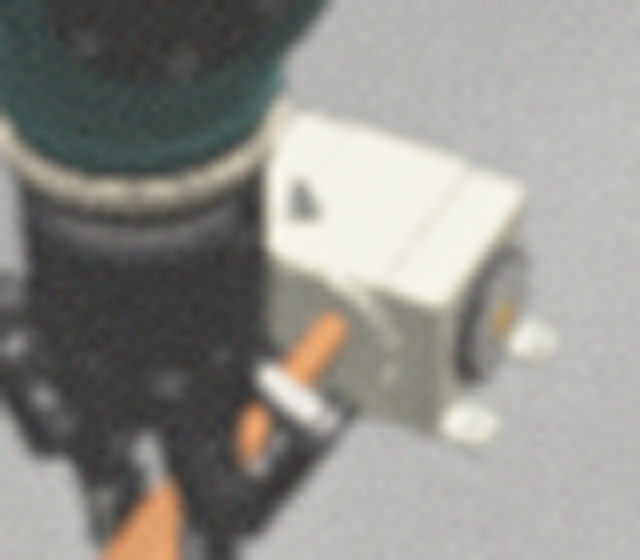

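Emit:
{"fn": "send_rows", "kwargs": {
  "deltas": [
    [10,0.7,-0.5,-3.5,-0.002,0.003,-0.001],
    [10,0.7,-0.5,-3.5,-0.001,0.005,-0.001],
    [10,0.7,-0.5,-3.5,-0.001,0.005,-0.001],
    [10,0.7,-0.5,-3.5,-0.001,0.005,-0.001],
    [10,0.7,-0.5,-3.5,-0.001,0.005,-0.001],
    [10,0.7,-0.5,-3.5,-0.001,0.005,-0.001]
  ]
}}

```text
t: 9.35
position: [0.5745, -0.1483, 0.0314]
eef_rot: [0.4, 0.583, -0.401, 0.583]
contact_force: [3.6, -13.7, -1.6]
width: 0.265
```

```bash
python3 push.py 3.5
```

```text
TCP lamp -151.39 -6.83 31.39 jaw yaw 20.99 tilt x [-0. -0. -1.]
F lamp -14.11 1.63 -1.62 M lamp 0.318 2.952 0.236 w 0.265 t 9.35
row [ 0.49 -0.75 -3.5 ] [-0.0002  0.      0.0003]
```

Steady at about 14 N. Continuing.

Emit:
{"fn": "send_rows", "kwargs": {
  "deltas": [
    [10,0.6,-0.6,-3.5,-0.001,0.005,-0.001],
    [10,0.6,-0.6,-3.5,-0.001,0.005,-0.001],
    [10,0.6,-0.6,-3.5,-0.001,0.005,-0.001],
    [10,0.6,-0.6,-3.5,-0.001,0.005,-0.001],
    [10,0.6,-0.6,-3.5,-0.001,0.005,-0.001],
    [10,0.6,-0.6,-3.5,-0.001,0.005,-0.001],
    [10,0.6,-0.6,-3.5,-0.001,0.005,-0.001],
    [10,0.6,-0.6,-3.5,-0.001,0.005,-0.001]
  ]
}}

```text
t: 10.15
position: [0.5716, -0.1412, 0.0319]
eef_rot: [0.4, 0.583, -0.401, 0.582]
contact_force: [4.2, -11.8, -1.6]
width: 0.261
```

```bash
python3 push.py 3.5; python3 look.py f
```

```text
TCP lamp -143.64 -6.73 31.89 jaw yaw 21.01 tilt x [-0.002 -0.001 -1.   ]
F lamp -12.55 0.37 -1.59 M lamp 0.076 2.887 0.117 w 0.261 t 10.15
row [ 0.99 -0.65 -3.5 ] [ 0.0002 -0.0001  0.0017]
```

View pics/f_top.png

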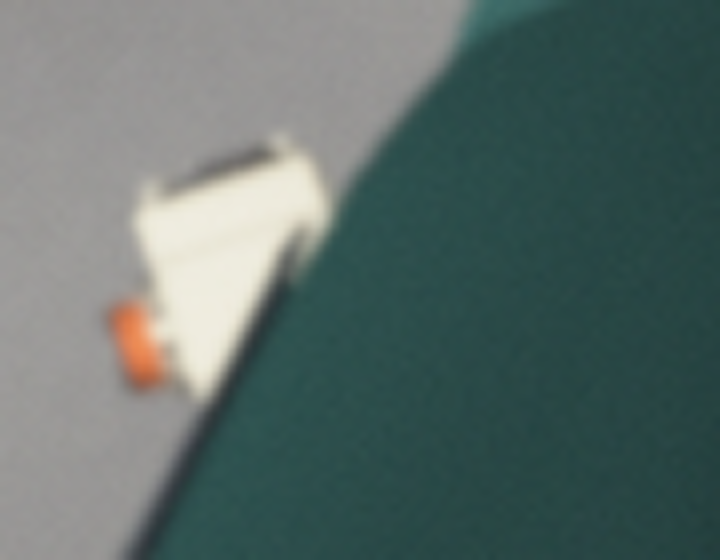

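```bash
cat > front.py <<'E'
from h import *
import sys
c=load(f"top_{sys.argv[1]}.npz");im=c["img"].astype(float)
K=c["camera_matrix"];o=-c["R"].T@c["t"]*1000
# sample along the axis line at cell top z=52.5 and print R-B vs lamp x
cs,sn=np.cos(LY),np.sin(LY)
for y in(-8,0,8):
    z=36+np.sqrt(16.5**2-y*y)
    out=[]
    for x in range(40,92,2):
        u,v=proj(c,l2w(x,y,z)/1000);px=cv2.getRectSubPix(im.astype(np.float32),(1,1),(float(u),float(v)))[0,0]
        out.append((x,int(px[2]-px[0]),int(px.mean())))
    print(y,[f"{a}:{b}/{m}" for a,b,m in out])
E
python3 front.py f
```

```text
-8 ['40:55/186', '42:80/179', '44:109/167', '46:131/156', '48:145/146', '50:136/141', '52:116/137', '54:82/134', '56:47/136', '58:18/140', '60:7/148', '62:3/151', '64:2/153', '66:3/153', '68:3/153', '70:3/154', '72:2/154', '74:2/155', '76:2/155', '78:2/155', '80:2/154', '82:2/154', '84:2/154', '86:2/154', '88:3/154', '90:4/154']
0 ['40:52/202', '42:76/191', '44:107/176', '46:131/163', '48:146/154', '50:143/150', '52:123/145', '54:91/141', '56:50/142', '58:21/146', '60:7/152', '62:4/153', '64:3/153', '66:3/153', '68:3/153', '70:3/153', '72:3/153', '74:2/153', '76:2/153', '78:3/153', '80:3/153', '82:3/154', '84:2/155', '86:3/155', '88:3/154', '90:3/153']
8 ['40:54/167', '42:77/161', '44:105/152', '46:126/143', '48:136/135', '50:132/131', '52:111/127', '54:81/124', '56:45/125', '58:21/132', '60:7/143', '62:4/148', '64:3/151', '66:3/151', '68:3/152', '70:3/152', '72:3/151', '74:3/151', '76:2/152', '78:2/151', '80:2/151', '82:2/152', '84:1/151', '86:2/152', '88:3/153', '90:3/153']
```

Emit:
{"fn": "send_rows", "kwargs": {
  "deltas": [
    [10,0.8,-0.6,-3.5,0,0.005,0],
    [10,0.6,-0.6,-3.5,0,0.005,0],
    [10,0.6,-0.6,-3.5,0,0.005,0],
    [10,0.6,-0.6,-3.5,0,0.005,0],
    [10,0.6,-0.6,-3.5,0,0.005,0]
  ]
}}

```text
t: 10.75
position: [0.5691, -0.136, 0.0316]
eef_rot: [0.403, 0.582, -0.401, 0.582]
contact_force: [3.5, -13.3, -4.1]
width: 0.267
```

```bash
python3 push.py 3.5
```

```text
TCP lamp -138.0 -6.32 31.56 jaw yaw 20.76 tilt x [ 0.001  0.002 -1.   ]
F lamp -13.64 1.57 -4.06 M lamp 0.254 2.796 0.162 w 0.267 t 10.75
row [ 0.67 -0.25 -3.5 ] [-0.0042 -0.0016 -0.0016]
```

Emit:
{"fn": "send_rows", "kwargs": {
  "deltas": [
    [10,0.6,-0.4,-3.5,-0.003,0.004,-0.001],
    [10,0.6,-0.4,-3.5,0,0.005,0],
    [10,0.5,-0.4,-3.4,0,0.005,0]
  ]
}}

```text
t: 11.05
position: [0.5682, -0.1328, 0.0316]
eef_rot: [0.403, 0.582, -0.401, 0.582]
contact_force: [2.0, -13.1, -2.3]
width: 0.265
```

```bash
python3 push.py 3.5;python3 look.py g; python3 front.py g|sed -n 2p
```

```text
TCP lamp -134.64 -6.63 31.6 jaw yaw 20.78 tilt x [ 0.002  0.002 -1.   ]
F lamp -12.96 2.94 -2.31 M lamp 0.454 2.758 0.242 w 0.265 t 11.05
row [ 0.71 -0.56 -3.49] [-0.0039 -0.0015 -0.0026]
0 ['40:18/188', '42:16/166', '44:14/136', '46:25/116', '48:48/109', '50:87/122', '52:120/135', '54:145/146', '56:149/149', '58:148/149', '60:142/147', '62:110/142', '64:73/138', '66:35/138', '68:15/142', '70:4/147', '72:4/151', '74:3/153', '76:3/154', '78:2/153', '80:2/153', '82:3/154', '84:2/153', '86:2/153', '88:3/153', '90:3/153']
```

View pics/g_top.png

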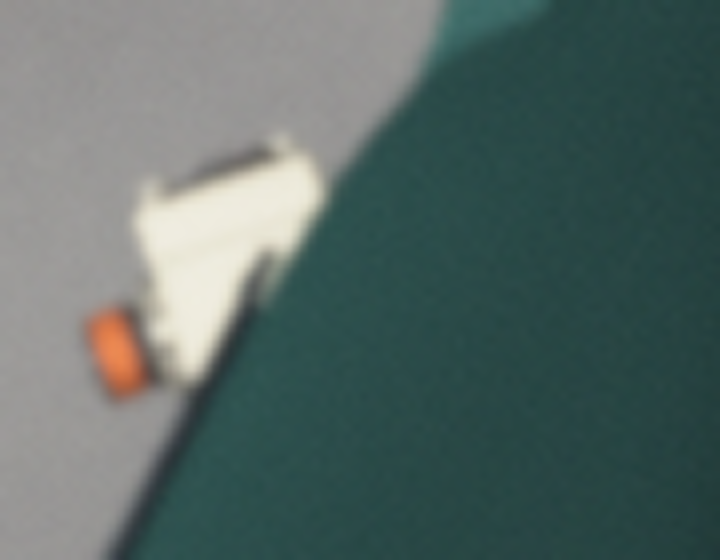

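The cell stands about 26 mm out (front at about (90,350)) and the leaf still holds it. Smaller calls now, until the force drops.

Emit:
{"fn": "send_rows", "kwargs": {
  "deltas": [
    [10,0.5,-0.4,-3.2,-0.003,0.004,-0.002]
  ]
}}

```text
t: 11.25
position: [0.5677, -0.1316, 0.0316]
eef_rot: [0.402, 0.583, -0.4, 0.582]
contact_force: [4.0, -11.3, -2.4]
width: 0.263
```

Emit:
{"fn": "send_rows", "kwargs": {
  "deltas": [
    [10,0.5,-0.4,-3.2,0,0.004,0]
  ]
}}

```text
t: 11.35
position: [0.5672, -0.1301, 0.0315]
eef_rot: [0.402, 0.583, -0.4, 0.582]
contact_force: [0.7, -0.8, -0.8]
width: 0.265
```

```bash
python3 push.py 3
```

```text
TCP lamp -131.75 -6.67 31.45 jaw yaw 20.87 tilt x [ 0.001  0.003 -1.   ]
F lamp -0.99 -0.31 -0.8 M lamp 0.053 0.063 0.051 w 0.265 t 11.35
row [ 0.56 -0.59 -2.99] [-0.0022 -0.0027 -0.0017]
```

Emit:
{"fn": "send_rows", "kwargs": {
  "deltas": [
    [10,0.3,-0.3,-1.5,0,0,0],
    [10,0.2,-0.2,-1.5,0,0,0],
    [10,0,0,-1,0,0,0],
    [10,0,0,0,0,0,0],
    [10,0,0,0,0,0,0]
  ]
}}

```text
t: 11.85
position: [0.5655, -0.1263, 0.0313]
eef_rot: [0.402, 0.582, -0.4, 0.582]
contact_force: [1.6, -1.7, 0.6]
width: 0.266
```

```bash
python3 push.py 3; python3 look.py h; python3 front.py h
```

```text
TCP lamp -127.61 -6.52 31.28 jaw yaw 20.86 tilt x [ 0.002  0.003 -1.   ]
F lamp -2.18 -0.86 0.58 M lamp -0.061 0.271 0.039 w 0.266 t 11.85
row [ 0.39 -0.45 -3.  ] [-0.0024 -0.0021 -0.0026]
-8 ['40:16/171', '42:13/153', '44:10/126', '46:6/102', '48:4/85', '50:4/82', '52:8/83', '54:19/87', '56:45/98', '58:78/112', '60:112/127', '62:135/138', '64:148/144', '66:146/144', '68:132/143', '70:106/140', '72:67/140', '74:32/142', '76:12/147', '78:5/151', '80:2/154', '82:2/153', '84:2/153', '86:3/154', '88:3/154', '90:3/154']
0 ['40:18/188', '42:16/166', '44:10/134', '46:7/109', '48:4/92', '50:3/87', '52:8/88', '54:19/92', '56:49/104', '58:84/118', '60:121/135', '62:140/144', '64:149/150', '66:149/151', '68:136/150', '70:112/148', '72:70/146', '74:35/147', '76:9/151', '78:4/152', '80:3/153', '82:3/153', '84:3/152', '86:3/152', '88:2/154', '90:3/153']
8 ['40:16/147', '42:14/132', '44:10/113', '46:7/92', '48:4/77', '50:3/73', '52:7/73', '54:17/76', '56:42/87', '58:73/100', '60:107/115', '62:127/126', '64:138/133', '66:138/132', '68:122/130', '70:98/129', '72:63/127', '74:33/133', '76:12/141', '78:5/146', '80:2/149', '82:2/150', '84:2/151', '86:3/152', '88:3/153', '90:3/153']
```

View pics/h_top.png

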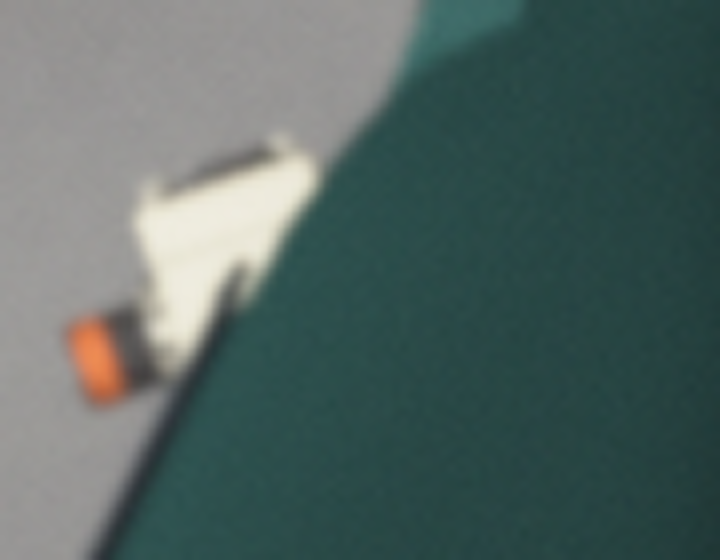

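Emit:
{"fn": "send_rows", "kwargs": {
  "deltas": [
    [10,0,0,6,0,0,0],
    [10,0,0,10,0,0,0],
    [10,0,0,10,0,0,0]
  ]
}}

```text
t: 12.25
position: [0.5746, -0.151, 0.031]
eef_rot: [0.402, 0.583, -0.4, 0.582]
contact_force: [-0.6, 0.2, 0.0]
width: 0.268
```

```bash
python3 push.py -30
```

```text
TCP lamp -153.88 -5.97 30.96 jaw yaw 20.95 tilt x [ 0.     0.004 -1.   ]
F lamp 0.38 0.55 0.04 M lamp 0.021 0.025 -0.035 w 0.268 t 12.25
row [-0.05  0.32 30.  ] [-0.0008 -0.0037 -0.0017]
```

Emit:
{"fn": "send_rows", "kwargs": {
  "deltas": [
    [10,0,0,10,0,-0.003,0],
    [10,0,0.3,10,0,0,0],
    [10,0,0,10,0,0,0],
    [10,0,0,10,0,0,0],
    [10,0,0,12,0,0,0],
    [10,0,0,10,0,0,0],
    [10,0,0,5,0,0,0],
    [10,0,0,0,0,0,0]
  ]
}}

```text
t: 13.05
position: [0.6014, -0.2219, 0.0303]
eef_rot: [0.402, 0.582, -0.401, 0.582]
contact_force: [-0.0, 0.1, -0.4]
width: 0.264
```

```bash
python3 push.py 0 ; python3 look.py i; python3 front.py i | sed -n 2p
python3 - <<'E'
from nose import *
r={n:load(f"{n}_i.npz") for n in("top","scene")}
c=r["scene"];cv2.imwrite("pics/i_s2.png",cv2.resize(c["img"][170:280,240:370],None,fx=6,fy=6,interpolation=cv2.INTER_CUBIC))
E
```

```text
TCP lamp -229.72 -5.21 30.26 jaw yaw 20.81 tilt x [ 0.001  0.001 -1.   ]
F lamp 0.07 0.0 -0.42 M lamp -0.047 0.029 0.008 w 0.264 t 13.05
row [-0.64  0.89 -0.01] [-0.0033 -0.0003 -0.0017]
0 ['40:18/189', '42:16/167', '44:11/135', '46:6/110', '48:3/92', '50:2/89', '52:8/90', '54:19/94', '56:49/106', '58:84/120', '60:122/137', '62:141/146', '64:151/151', '66:150/152', '68:136/152', '70:111/150', '72:70/148', '74:35/149', '76:10/152', '78:5/154', '80:3/155', '82:3/154', '84:2/154', '86:1/153', '88:2/150', '90:2/144']
```

View pics/i_s2.png

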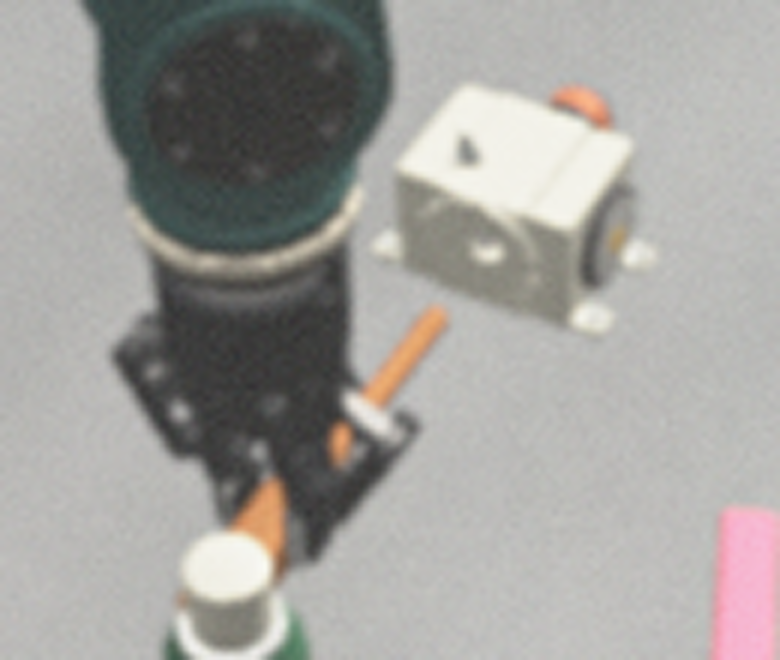

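View pics/i_top.png

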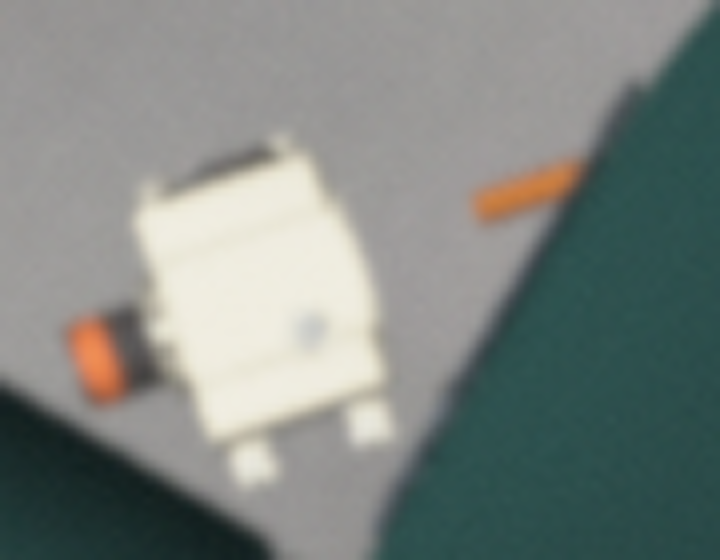

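The cell stays put, out at (100,355) in the top crop, and the stick is withdrawn about 45 mm behind the cap. I'll lower it gently to the ledge.

Emit:
{"fn": "send_rows", "kwargs": {
  "deltas": [
    [10,8,0,0,0,0,0],
    [10,8,0,0,0,0,0],
    [10,4,0,0,0,0,0],
    [10,2.5,0,0,0,0,0]
  ]
}}

```text
t: 13.55
position: [0.6006, -0.2196, 0.0059]
eef_rot: [0.402, 0.583, -0.4, 0.582]
contact_force: [0.3, 0.7, -0.6]
width: 0.264
```

Emit:
{"fn": "send_rows", "kwargs": {
  "deltas": [
    [10,1.5,0,0,0,0,0]
  ]
}}

```text
t: 13.65
position: [0.6004, -0.2193, 0.0039]
eef_rot: [0.401, 0.583, -0.4, 0.582]
contact_force: [0.8, 0.9, -0.7]
width: 0.263
```

Emit:
{"fn": "send_rows", "kwargs": {
  "deltas": [
    [10,1,0,0,0,0,0]
  ]
}}

```text
t: 13.75
position: [0.6004, -0.2192, 0.0029]
eef_rot: [0.401, 0.583, -0.4, 0.582]
contact_force: [-6.7, 2.5, 22.4]
width: 0.268
```

```bash
python3 st.py; python3 look.py j
python3 - <<'E'
from nose import *
r={n:load(f"{n}_j.npz") for n in("top","scene")}
c=r["scene"];cv2.imwrite("pics/j_s2.png",cv2.resize(c["img"][200:280,260:340],None,fx=8,fy=8,interpolation=cv2.INTER_CUBIC))
E
```

```text
TCP lamp -226.86 -5.2 2.85 jaw yaw 20.93 tilt x [ 0.     0.002 -1.   ]
F lamp 4.76 5.33 22.35 M lamp 0.917 -0.858 -0.031 w 0.268 t 13.75
```

View pics/j_s2.png

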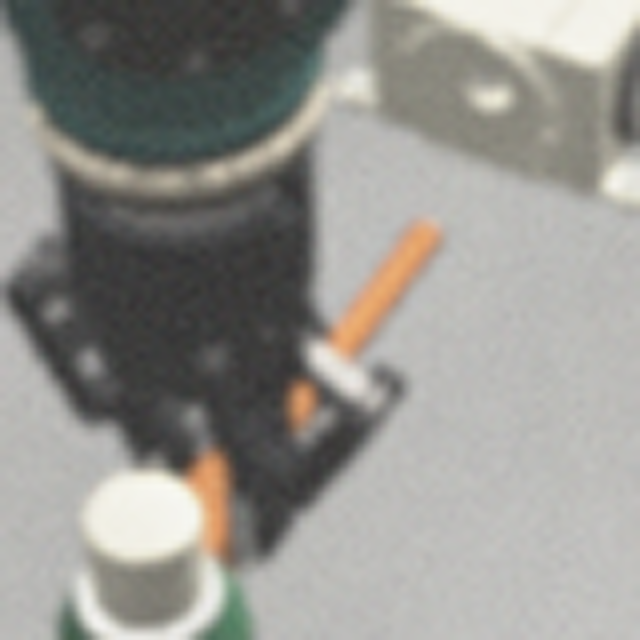

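Emit:
{"fn": "send_rows", "kwargs": {
  "deltas": [
    [10,-0.5,0,0,0,0,0],
    [55,0,0,0,0,0,0],
    [55,0,0,0,0,0,0],
    [55,0,0,0,0,0,0],
    [55,0,0,0,0,0,0],
    [55,0,0,0,0,0,0]
  ]
}}

```text
t: 14.45
position: [0.6009, -0.2196, 0.0041]
eef_rot: [0.402, 0.582, -0.4, 0.583]
contact_force: [0.0, -0.1, -0.8]
width: 0.645
```

```bash
python3 st.py
```

```text
TCP lamp -227.35 -5.56 4.09 jaw yaw 20.93 tilt x [ 0.001  0.001 -1.   ]
F lamp -0.06 -0.01 -0.78 M lamp 0.004 0.015 -0.005 w 0.645 t 14.45
```

Emit:
{"fn": "send_rows", "kwargs": {
  "deltas": [
    [55,-20,0,0,0,0,0],
    [55,-35,0,0,0,0,0],
    [55,-40,0,0,0,0,0],
    [55,-40,0,0,0,0,0],
    [55,-30,0,0,0,0,0]
  ]
}}

```text
t: 14.95
position: [0.5982, -0.2186, 0.1701]
eef_rot: [0.401, 0.586, -0.401, 0.579]
contact_force: [-0.1, 0.5, 0.3]
width: 0.639
```

Emit:
{"fn": "send_rows", "kwargs": {
  "deltas": [
    [60,0,0,-30,0,0,0],
    [60,0,0,-38,0,0,0],
    [60,0,0,-38,0,0,0],
    [60,0,0,-38,0,0,0],
    [60,0,0,-38,0,0,0],
    [60,0,0,-38,0,0,0],
    [60,0,0,-38,0,0,0],
    [60,0,0,-20,0,0,0]
  ]
}}

```text
t: 15.75
position: [0.498, 0.0463, 0.1758]
eef_rot: [0.403, 0.581, -0.401, 0.582]
contact_force: [-0.1, -0.3, -0.8]
width: 0.701
```

```bash
cat > pl.py <<'E'
import sys
from h import *
exec(open("st.py").read())
x,y,z,jaw,g,step=map(float,sys.argv[1:7])
import builtins
plan(l2w(x,y,z),jaw,g,step=step)
E
python3 pl.py 58 0 120 21.3 60 30; python3 look.py k
python3 - <<'E'
from h import *
c=load("scene_k.npz");cv2.imwrite("pics/k_s.png",c["img"])
E
```

```text
TCP lamp 57.73 -6.38 175.83 jaw yaw 20.63 tilt x [ 0.003  0.001 -1.   ]
F lamp -0.2 0.19 -0.82 M lamp 0.028 -0.003 -0.035 w 0.701 t 15.75
at [498.   46.3 175.8] rotneeded deg [-0.7 -0.  -0.2] F [-0.1 -0.3 -0.8] w 0.701 t 15.75
2
[[60.0, np.float64(27.9), np.float64(-3.3), np.float64(-0.1), np.float64(-0.0058), np.float64(-0.0001), np.float64(-0.0017)], [60.0, np.float64(27.9), np.float64(-3.2), np.float64(-0.1), np.float64(-0.0058), np.float64(-0.0001), np.float64(-0.0017)]]
```

View pics/k_s.png

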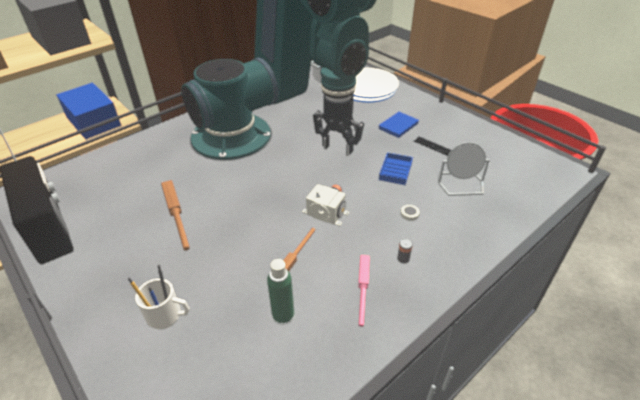

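Emit:
{"fn": "send_rows", "kwargs": {
  "deltas": [
    [60,28,-3.3,0,-0.006,0,-0.001],
    [60,28,-3.2,0,-0.006,0,-0.001],
    [60,28,0,0,0,0,0],
    [60,15,0,0,0,0,0],
    [60,0,0,0,0,0,0]
  ]
}}

```text
t: 16.35
position: [0.4947, 0.0415, 0.0747]
eef_rot: [0.399, 0.583, -0.397, 0.586]
contact_force: [-0.4, 0.2, -0.3]
width: 0.705
```

```bash
python3 pl.py 58 0 24 21.3 60 15; python3 look.py l
```

```text
TCP lamp 54.48 -1.59 74.72 jaw yaw 21.44 tilt x [ 0.006 -0.001 -1.   ]
F lamp 0.34 0.26 -0.33 M lamp -0.05 -0.068 -0.015 w 0.705 t 16.35
at [494.7  41.5  74.7] rotneeded deg [ 0.1  0.1 -0.3] F [-0.4  0.2 -0.3] w 0.705 t 16.35
4
[[60.0, np.float64(12.7), np.float64(-0.5), np.float64(-0.9), np.float64(0.0006), np.float64(0.0006), np.float64(-0.0012)], [60.0, np.float64(12.7), np.float64(-0.4), np.float64(-0.9), np.float64(0.0006), np.float64(0.0006), np.float64(-0.0012)], [60.0, np.float64(12.7), np.float64(-0.4), np.float64(-0.9), np.float64(0.0006), np.float64(0.0006), np.float64(-0.0012)], [60.0, np.float64(12.7), np.float64(-0.4), np.float64(-0.9), np.float64(0.0006), np.float64(0.0006), np.float64(-0.0012)]]
```

View pics/l_scene.png

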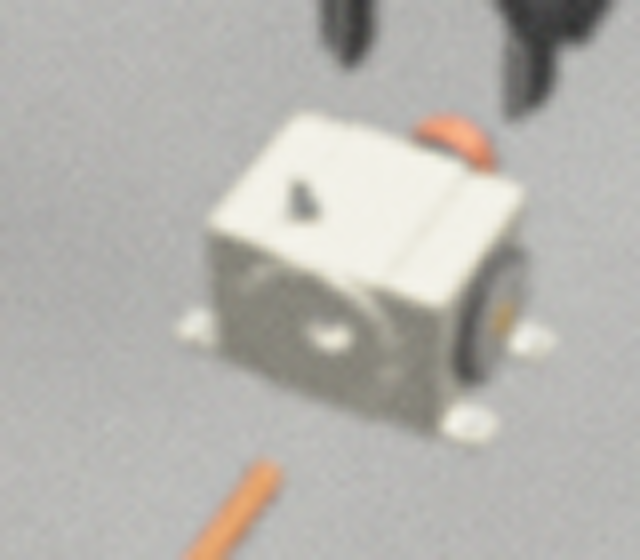

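The fingers at (350,40) and (525,90) straddle the cell, seen at (455,140). Descending.

Emit:
{"fn": "send_rows", "kwargs": {
  "deltas": [
    [60,12,-0.8,-2,0,0,-0.002],
    [60,13,-0.5,-2,0,0,-0.001],
    [60,13,-0.4,0,0,0,-0.001],
    [60,7,0,0,0,0,0],
    [60,0,0,0,0,0,0]
  ]
}}

```text
t: 16.95
position: [0.4958, 0.0441, 0.0319]
eef_rot: [0.4, 0.58, -0.397, 0.588]
contact_force: [0.3, -0.3, 0.9]
width: 0.7
```

```bash
python3 pl.py 58 0 24 21.3 60 15; python3 look.py m; python3 front.py m | sed -n 2p
```

```text
TCP lamp 56.48 -3.55 31.9 jaw yaw 21.4 tilt x [ 0.011 -0.003 -1.   ]
F lamp -0.37 -0.14 0.95 M lamp 0.014 -0.025 -0.007 w 0.7 t 16.95
at [495.8  44.1  31.9] rotneeded deg [ 0.1  0.4 -0.5] F [ 0.3 -0.3  0.9] w 0.7 t 16.95
1
[[60.0, np.float64(7.9), np.float64(-3.6), np.float64(-1.6), np.float64(0.0017), np.float64(0.0066), np.float64(-0.0088)]]
0 ['40:-34/72', '42:-35/71', '44:-35/73', '46:-34/73', '48:-34/73', '50:-34/74', '52:-35/74', '54:-35/74', '56:-35/75', '58:-35/76', '60:-35/78', '62:-35/80', '64:-34/79', '66:-31/74', '68:-26/61', '70:-21/48', '72:-17/39', '74:-14/34', '76:-13/31', '78:-14/32', '80:-15/33', '82:-15/35', '84:-15/36', '86:-16/37', '88:-17/38', '90:-18/39']
```

View pics/m_scene.png

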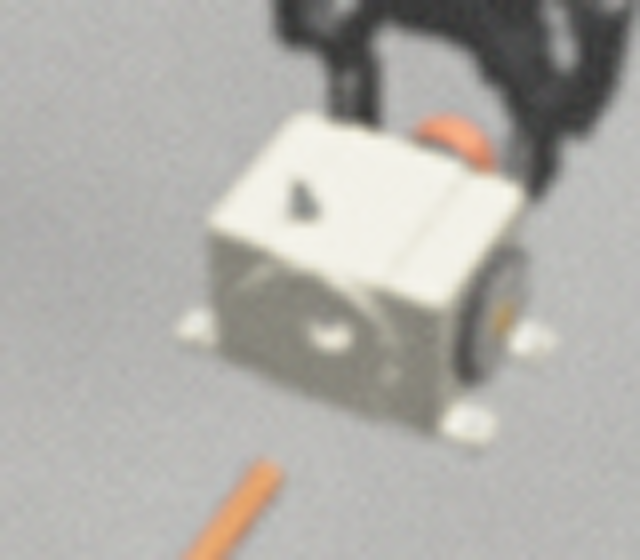

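Emit:
{"fn": "send_rows", "kwargs": {
  "deltas": [
    [60,4,-2,-1,0,0.004,-0.005],
    [60,3,-1.2,-0.5,0,0.003,-0.004],
    [60,1,-0.5,0,0,0,0],
    [60,0,0,0,0,0,0]
  ],
  "newtons": 40
}}

```text
t: 17.45
position: [0.4928, 0.044, 0.0253]
eef_rot: [0.399, 0.584, -0.398, 0.585]
contact_force: [-0.1, 0.6, 0.3]
width: 0.701
```

```bash
python3 pl.py 58 0 24 21.3 60 15
```

```text
TCP lamp 57.49 -0.74 25.27 jaw yaw 21.4 tilt x [ 0.002  0.    -1.   ]
F lamp 0.62 -0.17 0.26 M lamp -0.018 -0.026 0.029 w 0.701 t 17.45
at [492.8  44.   25.3] rotneeded deg [ 0.1  0.  -0.1] F [-0.1  0.6  0.3] w 0.701 t 17.45
1
[[60.0, np.float64(1.3), np.float64(-0.7), np.float64(-0.5), np.float64(0.0017), np.float64(0.0003), np.float64(-0.0018)]]
```

Emit:
{"fn": "send_rows", "kwargs": {
  "deltas": [
    [60,1.3,-0.7,-0.5,0,0,0],
    [15,0,0,0,0,0,0],
    [15,0,0,0,0,0,0],
    [15,0,0,0,0,0,0],
    [15,0,0,0,0,0,0],
    [15,0,0,0,0,0,0],
    [15,0,0,0,0,0,0]
  ],
  "newtons": 40
}}

```text
t: 18.15
position: [0.4931, 0.0447, 0.0245]
eef_rot: [0.4, 0.583, -0.397, 0.585]
contact_force: [1.4, 0.8, -0.9]
width: 0.367
```

```bash
python3 pl.py 100 -0.5 24.5 21.3 15 8
```

```text
TCP lamp 58.06 -1.24 24.51 jaw yaw 21.42 tilt x [ 0.004  0.002 -1.   ]
F lamp 0.28 -1.57 -0.91 M lamp -0.245 -0.068 -0.007 w 0.367 t 18.15
at [493.1  44.7  24.5] rotneeded deg [ 0.1  0.  -0.3] F [ 1.4  0.8 -0.9] w 0.367 t 18.15
6
[[15.0, np.float64(0.0), np.float64(-0.1), np.float64(-7.0), np.float64(0.0004), np.float64(0.0), np.float64(-0.0008)], [15.0, np.float64(0.0), np.float64(-0.1), np.float64(-7.0), np.float64(0.0004), np.float64(0.0), np.float64(-0.0008)], [15.0, np.float64(0.0), np.float64(-0.1), np.float64(-7.0), np.float64(0.0004), np.float64(0.0), np.float64(-0.0008)], [15.0, np.float64(0.0), np.float64(-0.1), np.float64(-7.0), np.float64(0.0004), np.float64(0.0), np.float64(-0.0008)], [15.0, np.float64(0.0), np.float64(-0.1), np.float64(-7.0), np.float64(0.0004), np.float64(0.0), np.float64(-0.0008)], [15.0, np.float64(0.0), np.float64(-0.1), np.float64(-7.0), np.float64(0.0004), np.float64(0.0), np.float64(-0.0008)]]
```

Gripped: the reading of 31 mm plus the offset of about 1.5 mm seen on the stick gives 33 mm. Drawing it straight out.

Emit:
{"fn": "send_rows", "kwargs": {
  "deltas": [
    [15,0,0,-4,0,0,0],
    [15,0,0,-6,0,0,0],
    [15,0,0,-7,0,0,0]
  ],
  "newtons": 50
}}

```text
t: 18.45
position: [0.4862, 0.0609, 0.0242]
eef_rot: [0.4, 0.583, -0.398, 0.585]
contact_force: [0.3, -0.0, -0.6]
width: 0.362
```

```bash
python3 st.py
```

```text
TCP lamp 75.57 -0.72 24.23 jaw yaw 21.34 tilt x [ 0.003  0.001 -1.   ]
F lamp -0.16 -0.26 -0.6 M lamp -0.039 0.015 -0.015 w 0.362 t 18.45
```

Emit:
{"fn": "send_rows", "kwargs": {
  "deltas": [
    [15,0,0,-7,0,0,0],
    [15,0,0,-8,0,0,0],
    [15,0,0,-8,0,0,0],
    [15,0,0,-8,0,0,0],
    [15,0,0,-5,0,0,0],
    [15,0,0,0,0,0,0]
  ]
}}

```text
t: 19.05
position: [0.4705, 0.099, 0.0241]
eef_rot: [0.399, 0.584, -0.397, 0.585]
contact_force: [0.4, -0.8, -1.1]
width: 0.367
```

```bash
python3 st.py; python3 look.py n
python3 - <<'E'
from h import *
c=load("scene_n.npz");cv2.imwrite("pics/n_s2.png",cv2.resize(c["img"][120:220,290:390],None,fx=6,fy=6,interpolation=cv2.INTER_CUBIC))
E
```

```text
TCP lamp 116.84 0.06 24.06 jaw yaw 21.47 tilt x [ 0.002  0.001 -1.   ]
F lamp -0.9 -0.02 -1.09 M lamp -0.016 -0.016 0.004 w 0.367 t 19.05
```

View pics/n_s2.png

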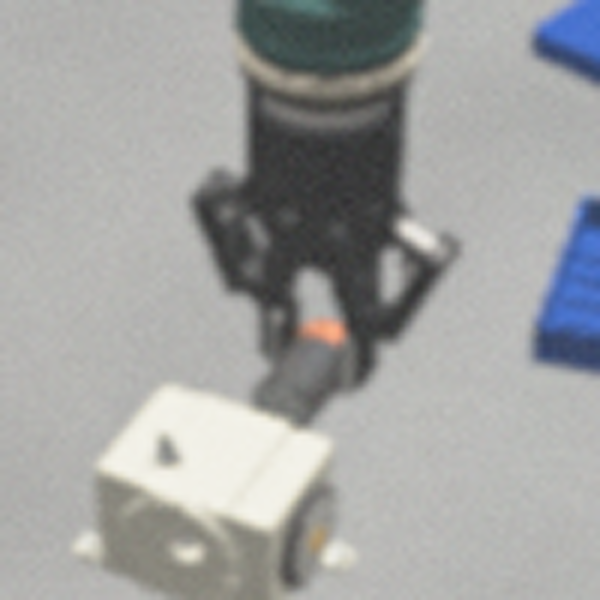

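Emit:
{"fn": "send_rows", "kwargs": {
  "deltas": [
    [15,-10,0,0,0,0,0],
    [15,-25,0,0,0,0,0],
    [15,-30,0,0,0,0,0],
    [15,-15,0,0,0,0,0]
  ]
}}

```text
t: 19.55
position: [0.4697, 0.0973, 0.1069]
eef_rot: [0.399, 0.585, -0.399, 0.583]
contact_force: [0.5, -1.4, -1.6]
width: 0.367
```

Run:
```python
from h import *
from workcell import ctrl
print(np.round(ctrl.get_state()["joint_positions"],3))
a=np.radians(30.8);t=np.array([520.8+15*np.cos(a),283.2+15*np.sin(a),95]);print(t)
plan(t,-59.2,15,step=25,rstep=7)
```

```text
[ 3.400e-02  2.640e-01 -4.040e-01  9.040e-01  1.000e-03  1.232e+00]
[533.68439845 290.88064297  95.        ]
at [469.7  97.3 106.9] rotneeded deg [80.5 -0.   0.1] F [ 0.5 -1.4 -1.6] w 0.367 t 19.55
12
[[15, np.float64(1.0), np.float64(10.8), np.float64(-13.1), np.float64(0.1172), np.float64(-0.0), np.float64(0.0001)], [15, np.float64(1.0), np.float64(9.2), np.float64(-14.3), np.float64(0.1172), np.float64(-0.0), np.float64(0.0001)], [15, np.float64(1.0), np.float64(7.5), np.float64(-15.2), np.float64(0.1172), np.float64(-0.0), np.float64(0.0001)], [15, np.float64(1.0), np.float64(5.7), np.float64(-16.0), np.float64(0.1172), np.float64(-0.0), np.float64(0.0001)], [15, np.float64(1.0), np.float64(3.8), np.float64(-16.6), np.float64(0.1172), np.float64(-0.0), np.float64(0.0001)], [15, np.float64(1.0), np.float64(1.8), np.float64(-16.9), np.float64(0.1172), np.float64(-0.0), np.float64(0.0001)], [15, np.float64(1.0), np.float64(-0.2), np.float64(-17.0), np.float64(0.1172), np.float64(-0.0), np.float64(0.0001)], [15, np.float64(1.0), np.float64(-2.2), np.float64(-16.9), np.float64(0.1172), np.float64(-0.0), np.float64(0.0001)], [15, np.float64(1.0), np.float64(-4.1), np.float64(-16.5), np.float64(0.1172), np.float64(-0.0), np.float64(0.0001)], [15, np.float64(1.0), np.float64(-6.0), np.float64(-15.9), np.float64(0.1172), np.float64(-0.0), np.float64(0.0001)], [15, np.float64(1.0), np.float64(-7.8), np.float64(-15.1), np.float64(0.1172), np.float64(-0.0), np.float64(0.0001)], [15, np.float64(1.0), np.float64(-9.6), np.float64(-14.1), np.float64(0.1172), np.float64(-0.0), np.float64(0.0001)]]
```

Run:
```python
from h import *
plan([489,190,100],71.4,15,step=25,rstep=7)
```

```text
at [469.7  97.3 106.9] rotneeded deg [-50.1  -0.1   0. ] F [ 0.5 -1.4 -1.6] w 0.367 t 19.55
8
[[15, np.float64(0.9), np.float64(6.5), np.float64(-9.9), np.float64(-0.1092), np.float64(-0.0002), np.float64(0.0001)], [15, np.float64(0.9), np.float64(7.5), np.float64(-9.2), np.float64(-0.1092), np.float64(-0.0002), np.float64(0.0001)], [15, np.float64(0.9), np.float64(8.5), np.float64(-8.3), np.float64(-0.1092), np.float64(-0.0002), np.float64(0.0001)], [15, np.float64(0.9), np.float64(9.3), np.float64(-7.3), np.float64(-0.1092), np.float64(-0.0002), np.float64(0.0001)], [15, np.float64(0.9), np.float64(10.1), np.float64(-6.3), np.float64(-0.1092), np.float64(-0.0002), np.float64(0.0001)], [15, np.float64(0.9), np.float64(10.7), np.float64(-5.1), np.float64(-0.1092), np.float64(-0.0002), np.float64(0.0001)], [15, np.float64(0.9), np.float64(11.2), np.float64(-3.9), np.float64(-0.1092), np.float64(-0.0002), np.float64(0.0001)], [15, np.float64(0.9), np.float64(11.5), np.float64(-2.7), np.float64(-0.1092), np.float64(-0.0002), np.float64(0.0001)]]
```

Emit:
{"fn": "send_rows", "kwargs": {
  "deltas": [
    [15,1,6.5,-10,-0.109,0,0],
    [15,1,7.5,-9,-0.109,0,0],
    [15,1,8.5,-8,-0.109,0,0],
    [15,1,9.5,-7,-0.109,0,0],
    [15,1,10,-6,-0.109,0,0],
    [15,1,10.5,-5,-0.109,0,0],
    [15,1,11,-4,-0.109,0,0],
    [15,1,11.5,-3,-0.109,0,0]
  ]
}}

```text
t: 20.35
position: [0.4925, 0.1892, 0.1083]
eef_rot: [0.106, 0.696, -0.105, 0.702]
contact_force: [0.3, 0.3, -1.6]
width: 0.366
```

Run:
```python
from h import *
plan([507.9,275.5,95],120.8,15,step=25,rstep=7)
```

```text
at [492.5 189.2 108.3] rotneeded deg [-48.    0.5   0. ] F [ 0.3  0.3 -1.6] w 0.366 t 20.35
7
[[15, np.float64(1.9), np.float64(12.4), np.float64(-1.6), np.float64(-0.1196), np.float64(0.0012), np.float64(0.0)], [15, np.float64(1.9), np.float64(12.5), np.float64(-0.1), np.float64(-0.1196), np.float64(0.0012), np.float64(0.0)], [15, np.float64(1.9), np.float64(12.4), np.float64(1.4), np.float64(-0.1196), np.float64(0.0012), np.float64(0.0)], [15, np.float64(1.9), np.float64(12.2), np.float64(2.9), np.float64(-0.1196), np.float64(0.0012), np.float64(0.0)], [15, np.float64(1.9), np.float64(11.7), np.float64(4.3), np.float64(-0.1196), np.float64(0.0012), np.float64(0.0)], [15, np.float64(1.9), np.float64(11.1), np.float64(5.7), np.float64(-0.1196), np.float64(0.0012), np.float64(0.0)], [15, np.float64(1.9), np.float64(10.4), np.float64(7.0), np.float64(-0.1196), np.float64(0.0012), np.float64(0.0)]]
```

Emit:
{"fn": "send_rows", "kwargs": {
  "deltas": [
    [15,2,12.5,-1.5,-0.12,0.001,0],
    [15,2,12.5,0,-0.12,0.001,0],
    [15,2,12.5,1.5,-0.12,0.001,0],
    [15,2,12,3,-0.12,0.001,0],
    [15,2,11.5,4.5,-0.12,0.001,0],
    [15,2,11,5.5,-0.12,0.001,0],
    [15,2,10.5,7,-0.12,0.001,0],
    [15,0,0,0,0,0,0]
  ]
}}

```text
t: 21.15
position: [0.5096, 0.2774, 0.1]
eef_rot: [-0.201, 0.676, 0.2, 0.68]
contact_force: [-0.3, -0.9, -1.2]
width: 0.367
```

Run:
```python
from h import *
plan([507.9,275.5,60],120.8,15,step=10,rstep=7)
from workcell import ctrl
for n,(u0,v0,u1,v1) in(("scene",(350,110,440,200)),("top",(180,130,280,230))):
    c=ctrl.camera(n);np.savez(f"{n}_o.npz",**c);cv2.imwrite(f"pics/o_{n}.png",cv2.resize(c["img"][v0:v1,u0:u1],None,fx=6,fy=6,interpolation=cv2.INTER_CUBIC))
```

```text
at [509.6 277.4 100. ] rotneeded deg [2.1 0.2 0.1] F [-0.3 -0.9 -1.2] w 0.367 t 21.15
5
[[15, np.float64(8.0), np.float64(-0.1), np.float64(-0.5), np.float64(0.0075), np.float64(0.0009), np.float64(0.0004)], [15, np.float64(8.0), np.float64(-0.1), np.float64(-0.5), np.float64(0.0075), np.float64(0.0009), np.float64(0.0004)], [15, np.float64(8.0), np.float64(-0.1), np.float64(-0.5), np.float64(0.0075), np.float64(0.0009), np.float64(0.0004)], [15, np.float64(8.0), np.float64(-0.1), np.float64(-0.5), np.float64(0.0075), np.float64(0.0009), np.float64(0.0004)], [15, np.float64(8.0), np.float64(-0.1), np.float64(-0.5), np.float64(0.0075), np.float64(0.0009), np.float64(0.0004)]]
```

View pics/o_scene.png

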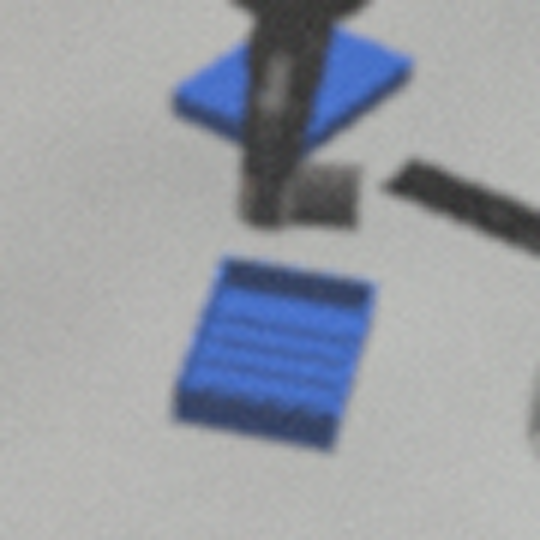

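View pics/o_top.png

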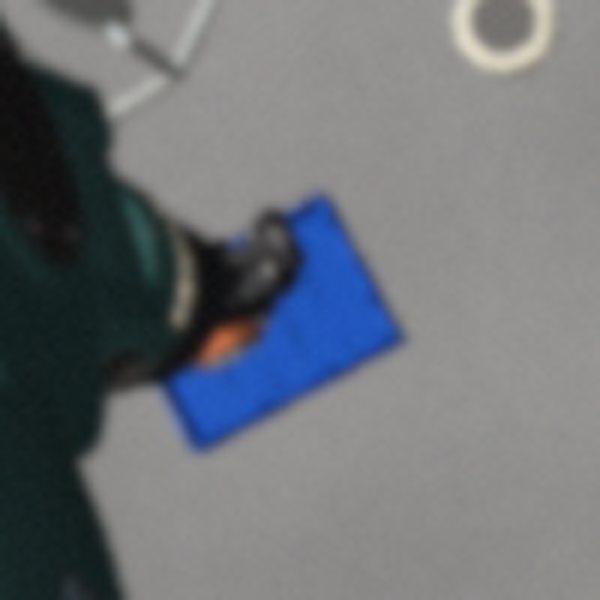

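Run:
```python
from h import *
for n,(u0,v0) in(("scene",(350,110)),("top",(180,130))):
    c=load(f"{n}_o.npz");im=cv2.imread(f"pics/o_{n}.png")
    f=lambda X:tuple(int(v) for v in (proj(c,np.array(X)/1000)-[u0,v0]+.5)*6)
    a=np.radians(212.9);d=np.array([np.cos(a),np.sin(a),0]);y=np.array([-d[1],d[0],0]);p=np.array([509.6,277.4,111.5])
    for s in(-44.75,14.75):
        t=np.linspace(0,2*np.pi,40);cv2.polylines(im,[np.int32([f(p+s*d+16.5*(np.cos(q)*y+np.sin(q)*np.array([0,0,1]))) for q in t])],True,(0,255,255),1)
    a=np.radians(30.8);d=np.array([np.cos(a),np.sin(a),0]);y=np.array([-d[1],d[0],0]);C=np.array([520.8,283.2,0])
    cv2.polylines(im,[np.int32([f(C+sx*42.5*d+sy*60*y+[0,0,24]) for sx,sy in((1,1),(1,-1),(-1,-1),(-1,1))])],True,(0,255,0),1)
    cv2.polylines(im,[np.int32([f(C+sx*42.5*d+[0,0,3]) for sx in(1,-1)])],True,(0,0,255),1)
    cv2.imwrite(f"pics/o2_{n}.png",im)
```

```text
(no output)
```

View pics/o2_scene.png

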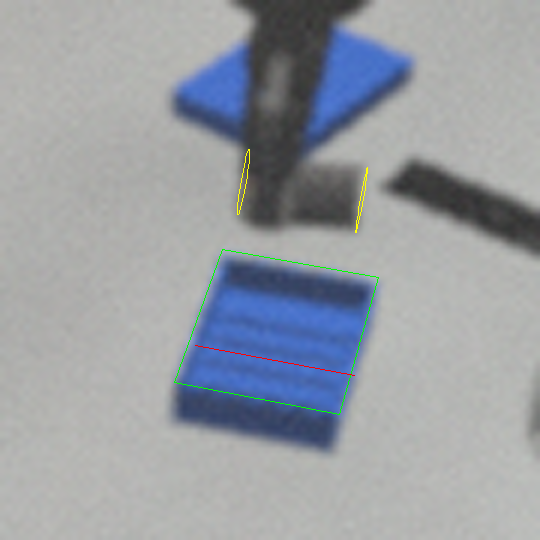

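View pics/o2_top.png

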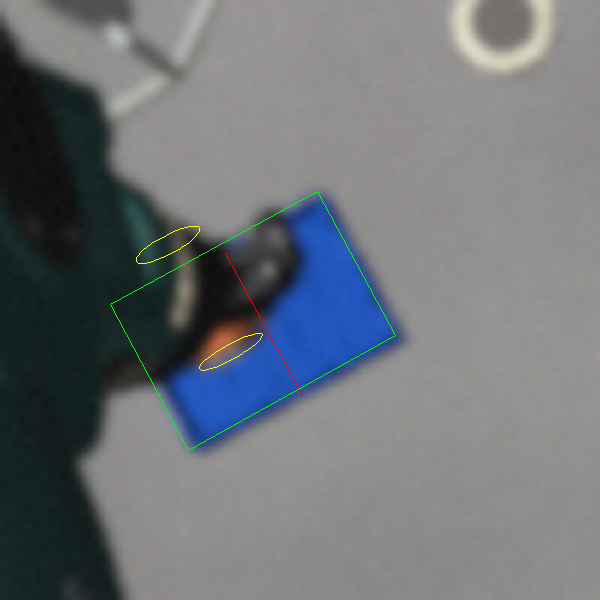

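Run:
```python
from fit import *
for n,(u0,v0,u1,v1) in(("scene",(350,110,440,200)),("top",(180,130,280,230))):
    c=load(f"{n}0.npz");k=6
    im=cv2.resize(c["img"][v0:v1,u0:u1],None,fx=k,fy=k,interpolation=cv2.INTER_CUBIC)
    f=lambda X:tuple(int(v) for v in (proj(c,np.array(X)/1000)-[u0,v0]+.5)*k)
    a=np.radians(30.8);d=np.array([np.cos(a),np.sin(a),0]);y=np.array([-d[1],d[0],0])
    C=np.array([520.8,283.2,0])
    for z,col in((24,(0,255,0)),(0,(255,255,255))):
        cv2.polylines(im,[np.int32([f(C+sx*42.5*d+sy*60*y+[0,0,z]) for sx,sy in((1,1),(1,-1),(-1,-1),(-1,1))])],True,col,1)
    for yy in(-30,-10,10,30): cv2.polylines(im,[np.int32([f(C+sx*39*d+yy*y+[0,0,6]) for sx in(1,-1)])],True,(0,0,255),1)
    cv2.imwrite(f"pics/case0_{n}.png",im)
```

```text
(no output)
```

View pics/case0_scene.png

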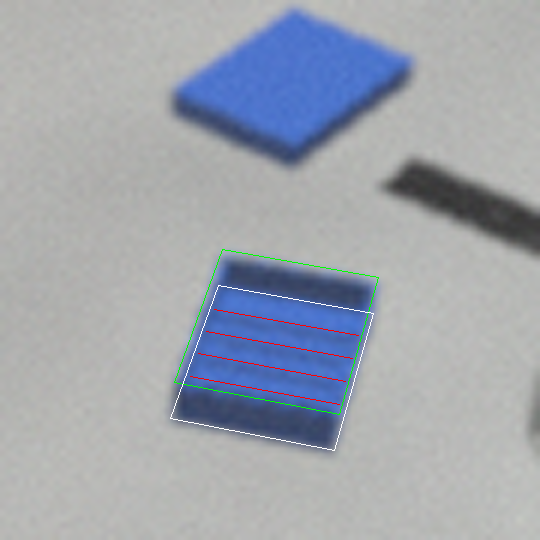

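View pics/case0_top.png

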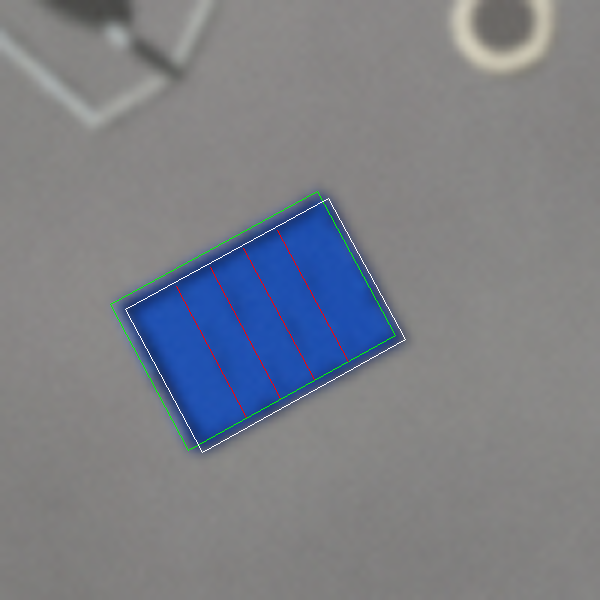

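The case overlay fits its silhouette in both views (centre about (270,350) in the scene crop), and the cell hangs above it as predicted. Lowering.

Emit:
{"fn": "send_rows", "kwargs": {
  "deltas": [
    [15,10,0,-0.5,0.015,0.001,0],
    [15,12,0,-0.5,0.012,0.001,0],
    [15,14,0,0,0.008,0,0],
    [15,14,0,0,0,0,0],
    [15,10,0,0,0,0,0],
    [15,0,0,0,0,0,0]
  ]
}}

```text
t: 21.85
position: [0.5077, 0.2724, 0.0351]
eef_rot: [-0.181, 0.683, 0.18, 0.684]
contact_force: [-0.3, -0.8, -1.5]
width: 0.36
```

Run:
```python
from h import *
plan([508.7,275.9,22],120.8,15,step=10,rstep=7)
```

```text
at [507.7 272.4  35.1] rotneeded deg [-1.2  0.   0.1] F [-0.3 -0.8 -1.5] w 0.36 t 21.85
2
[[15, np.float64(6.6), np.float64(1.3), np.float64(1.3), np.float64(-0.0106), np.float64(0.0001), np.float64(0.0013)], [15, np.float64(6.6), np.float64(1.3), np.float64(1.3), np.float64(-0.0106), np.float64(0.0001), np.float64(0.0013)]]
```

Emit:
{"fn": "send_rows", "kwargs": {
  "deltas": [
    [15,0,1.6,1.6,-0.012,0,0],
    [15,0,1,1,-0.009,0,0],
    [15,0,0,0,0,0,0]
  ]
}}

```text
t: 22.15
position: [0.5091, 0.276, 0.0356]
eef_rot: [-0.189, 0.681, 0.187, 0.682]
contact_force: [-0.1, -0.0, -0.7]
width: 0.368
```

Run:
```python
from h import *
plan([508.7,275.9,10],120.8,15,step=10,rstep=7)
```

```text
at [509.1 276.   35.6] rotneeded deg [0.  0.  0.1] F [-0.1 -0.  -0.7] w 0.368 t 22.15
3
[[15, np.float64(8.5), np.float64(0.1), np.float64(-0.1), np.float64(0.0001), np.float64(0.0002), np.float64(0.0009)], [15, np.float64(8.5), np.float64(0.0), np.float64(-0.1), np.float64(0.0001), np.float64(0.0002), np.float64(0.0009)], [15, np.float64(8.5), np.float64(0.0), np.float64(-0.1), np.float64(0.0001), np.float64(0.0002), np.float64(0.0009)]]
```

Emit:
{"fn": "send_rows", "kwargs": {
  "deltas": [
    [15,6,0,0,0,0,0],
    [15,8,0,0,0,0,0],
    [15,5,0,0,0,0,0],
    [15,3,0,0,0,0,0]
  ]
}}

```text
t: 22.55
position: [0.5098, 0.2764, 0.0129]
eef_rot: [-0.189, 0.68, 0.187, 0.683]
contact_force: [0.6, 0.2, -1.2]
width: 0.365
```

Emit:
{"fn": "send_rows", "kwargs": {
  "deltas": [
    [15,1.5,0,0,0,0,0]
  ]
}}

```text
t: 22.65
position: [0.5096, 0.2763, 0.0108]
eef_rot: [-0.189, 0.681, 0.187, 0.683]
contact_force: [0.3, -0.6, 4.8]
width: 0.367
```

Run:
```python
from h import *
plan([508.7,275.9,9],120.8,15,step=10,rstep=7)
```

```text
at [509.6 276.3  10.8] rotneeded deg [0.  0.1 0.2] F [ 0.3 -0.6  4.8] w 0.367 t 22.65
1
[[15, np.float64(1.8), np.float64(0.1), np.float64(-1.0), np.float64(0.0003), np.float64(0.0021), np.float64(0.0029)]]
```

Emit:
{"fn": "send_rows", "kwargs": {
  "deltas": [
    [15,0.7,0,0,0,0,0]
  ]
}}

```text
t: 22.75
position: [0.5098, 0.2764, 0.0104]
eef_rot: [-0.189, 0.681, 0.187, 0.683]
contact_force: [-1.7, -1.4, 13.0]
width: 0.366
```

Run:
```python
from h import *
plan([508.7,275.9,9],120.8,15,step=10,rstep=7)
from workcell import ctrl
print(np.round(ctrl.get_state()["moment"],2))
for n,(u0,v0,u1,v1) in(("scene",(350,110,440,200)),("top",(180,130,280,230))):
    c=ctrl.camera(n);cv2.imwrite(f"pics/p_{n}.png",cv2.resize(c["img"][v0:v1,u0:u1],None,fx=6,fy=6,interpolation=cv2.INTER_CUBIC))
```

```text
at [509.8 276.4  10.4] rotneeded deg [0.  0.2 0.2] F [-1.7 -1.4 13. ] w 0.366 t 22.75
1
[[15, np.float64(1.3), np.float64(0.2), np.float64(-1.2), np.float64(0.0003), np.float64(0.0026), np.float64(0.003)]]
[-0.21  0.57  0.04]
```

View pics/p_scene.png

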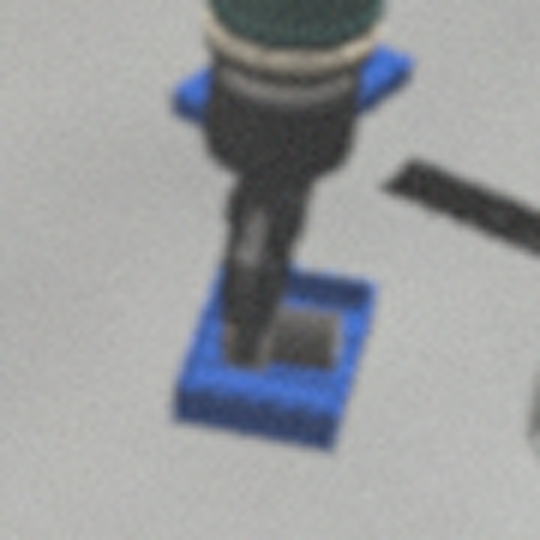

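The cell is inside the case at (305,340), resting with about 13 N. Releasing.

Emit:
{"fn": "send_rows", "kwargs": {
  "deltas": [
    [34,-0.5,0,0,0,0,0],
    [36,0,0,0,0,0,0],
    [40,0,0,0,0,0,0],
    [50,0,0,0,0,0,0],
    [50,0,0,0,0,0,0],
    [50,0,0,0,0,0,0]
  ],
  "newtons": 20
}}

```text
t: 23.45
position: [0.5102, 0.2765, 0.0114]
eef_rot: [-0.189, 0.68, 0.187, 0.683]
contact_force: [-0.5, 0.3, -0.2]
width: 0.588
```

```bash
python3 st.py
```

```text
TCP lamp 267.7 -101.43 11.41 jaw yaw 120.81 tilt x [ 0.005 -0.001 -1.   ]
F lamp 0.44 0.38 -0.23 M lamp -0.013 0.043 -0.004 w 0.588 t 23.45
```

Emit:
{"fn": "send_rows", "kwargs": {
  "deltas": [
    [50,-5,0,0,0,0,0],
    [50,-15,0,0,0,0,0],
    [50,-30,0,0,0,0,0],
    [50,-40,0,0,0,0,0],
    [50,-40,0,0,0,0,0],
    [50,-40,0,0,0,0,0]
  ]
}}

```text
t: 24.05
position: [0.5063, 0.2754, 0.1838]
eef_rot: [-0.189, 0.684, 0.187, 0.68]
contact_force: [0.9, -0.4, -0.7]
width: 0.587
```

Emit:
{"fn": "send_rows", "kwargs": {
  "deltas": [
    [50,0,-35,0,0,0,0],
    [50,0,-45,0,0,0,0],
    [50,0,-45,0,0,0,0],
    [50,0,-45,0,0,0,0],
    [50,0,0,0,0,0,0],
    [50,0,0,0,0,0,0]
  ]
}}

```text
t: 24.65
position: [0.5987, 0.1254, 0.1939]
eef_rot: [-0.19, 0.679, 0.188, 0.684]
contact_force: [-0.9, 0.6, -0.1]
width: 0.589
```

```bash
python3 st.py
python3 - <<'E'
from h import *
from workcell import ctrl
for n in("scene","top"):
    c=ctrl.camera(n);np.savez(f"{n}_z.npz",**c);cv2.imwrite(f"pics/z_{n}.png",c["img"])
c=load("scene_z.npz");cv2.imwrite("pics/z_case.png",cv2.resize(c["img"][140:200,360:430],None,fx=8,fy=8,interpolation=cv2.INTER_CUBIC))
W=cloud(load("top_z.npz"));w=W[155:212,195:253].reshape(-1,3);print("case max z",np.nanmax(w[:,2]))
E
```

```text
TCP lamp 94.83 -128.95 193.88 jaw yaw 120.96 tilt x [ 0.008 -0.001 -1.   ]
F lamp 0.91 0.65 -0.11 M lamp -0.013 -0.026 0.022 w 0.589 t 24.65
case max z 0.7101119925219195
```

View pics/z_scene.png

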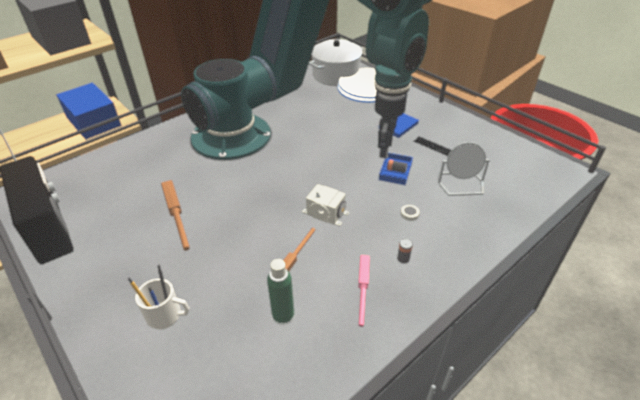

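View pics/z_case.png

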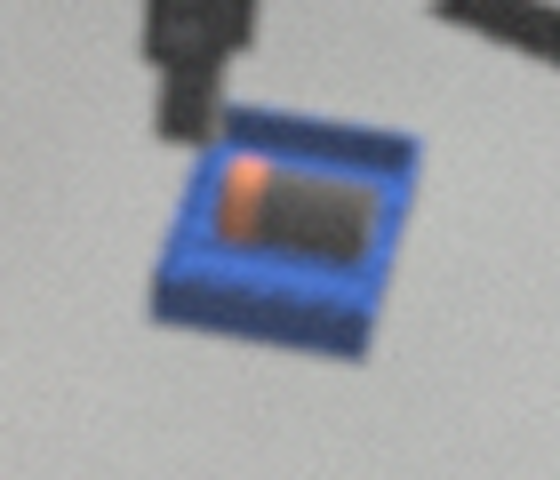

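View pics/z_top.png

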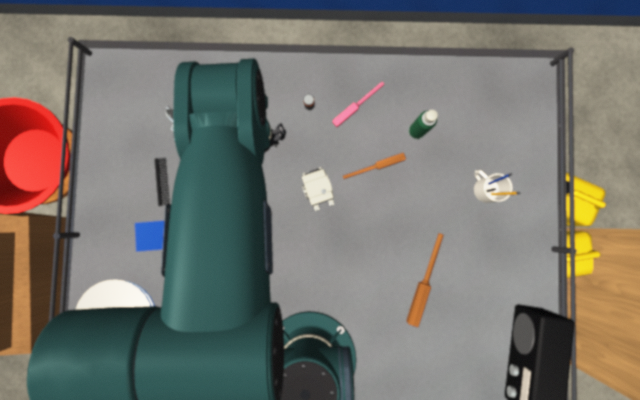

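The cell lies in the case between the ribs (scene crop (295,205)). The stick lies flat on the ledge (top (375,165)), clear of the lamp and the spray can. The bystanders I can see haven't moved, and the robot touches nothing. Handing in.

Run:
```python
from h import *
c=load("top_z.npz");W=cloud(c)
print("grip z",W[156:164,385:402,2].max().round(3),"shank z",[W[171:178,u,2].max().round(3) for u in(350,356,362,368)])
from workcell import ctrl
print(ctrl.hand_in())
```

```text
grip z 0.03 shank z [np.float64(0.018), np.float64(0.017), np.float64(0.019), np.float64(0.003)]
the job is handed in; nothing more can be done
None
```

I pushed the swollen cell out with the smaller orange stick, laid the stick down, then drew the cell out and put it in the blue case. I handed the job in at about 24.7 s, well inside the 72 s limit.

- **Pushing:** The stick went through the push-out hole on the first try. The push held at roughly 8–16 N, read at the end of each move. The leaf let go at about 29 mm, and I stopped with the cell standing about 33 mm out.
- **Stick:** I laid it down about 45 mm behind the lamp. The force briefly reached 22 N as it touched the ledge. Depth readings along it match a stick lying flat (shank top about 18 mm, grip top 24–30 mm with noise).
- **Cell:** I drew it straight out with no drop and set it in the case along its ribs. The last picture shows it inside, between the middle ribs, about centred.
- **Last checks:**
  - The robot was touching nothing.
  - The bystanders I could see had not moved. The arm hid part of the mirror and the case lid in the top view, and both looked in place in the scene view.
  - The cell met the case floor with the gripper about 2 mm higher than I had worked out. The cell was probably drooping slightly in the grip, and it settled once released.
  - A depth check of the case from above failed because the arm was in the way, so the cell's place there rests on the scene view alone.

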